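# Put the dropper bottle back into the push-latch medicine box

### The arm

A 6-joint arm with a two-finger parallel gripper is mounted at the origin on a cart in front of the work surface, level with it; the furniture and walls round the work are solid. World frame = base frame: x ahead of the robot, y to its left, z up, the work surface at z = 0. Lengths are in m, angles in rad, forces in N, time in s.
With the tool pointing down it reaches from about 0.35 to 0.775 m from the base axis. Payload 7.3 kg.
Tool frame: the origin (TCP) lies between the finger pads; the fingertips stand 14 mm ahead of it and the grasp point (between the pads) lies 5 mm behind it; z points along the fingers, y is the direction in which the jaws open and shut (so a half turn about z gives the same grasp; the last joint's range is limited). The gripper opens to 92 mm and grips with 3 to 60 N. Pads are 19 mm wide; open, the fingers measure 130 mm over their backs; the gripper's body (75 mm by 190 mm) begins 47 mm behind the grasp point.
Start: joints at [1.152, 0.342, 1.524, -0, 1.275, -0.146], TCP at [0.141, 0.506, 0.241] pointing down, gripper open.
Joint ranges: [-2.53, 2.53], [-0.77, 2.02], [0.04, 2.7], [-1, 4.14], [0.28, 2.66], [-3.11, 3.11]. Speed limits (rad/s): [2.57, 2.57, 3.14, 3.14, 3.14, 3.14].

### API

Orientations are given as [roll, pitch, yaw] about the fixed x, y, z axes, in that order (R = Rz(yaw) Ry(pitch) Rx(roll)).
In Python, from cell import robot gives the robot as it stands.
- The arm moves only by the shell command python3 -m creep 'ROWS' [FORCE]. ROWS is JSON, a list that holds one entry, the list of rows, each a list of 7 numbers: the shift along the tool's x, y, z in cm, then the turn, a rotation vector about the tool's x, y, z in degrees, then the gripper command: -1 is shut, 1 is fully open, values between are in proportion. In form: [[[tx, ty, tz, wx, wy, wz, gripper], ...]]. A call has 1 to 8 rows; each row is the pose to reach, as a shift and turn from the pose measured when the call began, along the tool's axes at that moment; what a row does not reach only later rows make up. A row lasts 1/10 s, in which the tool goes at most 50 mm and 8.59 degrees, less where a joint would pass 70% of its speed; a pose out of reach is approached as far as the arm can. A call with a gripper value outside its range is refused whole. The fingers move at their own pace and stop on an object; FORCE is the grip in N (left out, the last holds). Time passes only in rows, so rows that repeat a pose let the fingers close. It gives the time, the measured TCP pose, the force and the opening at its end, in the units of the state.
- robot.observe(): the state, without advancing time (a new reading comes with each control period).
- robot.read_camera(name): name is "side" or "top"; returns the picture (480x640x3 uint8, red, green, blue); there is no depth.
- robot.camera_params(name): a dict with "camera_matrix" (3x3 intrinsics, pixels), "R" (3x3) and "t" (3): a world point X has camera coordinates R X + t. Camera axes: x right, y down, z forward; pixel columns grow to the right and rows downward; lengths in m; the calibration is good to about 2 mm. A picture is of the moment at which its call begins. camera_params takes no time and is no camera call.
- robot.hand_in(): hands the job in, once; it reports no verdict.
Trained networks look in the newest picture that a camera, given by its name, has taken for a name from the list of things; names that differ only in an ending like _2 or _b are one class to them, and where a whole thing is asked for, a point or a joint stands for the part that bears it (a point fixed in the world has none). Each returns a list of dicts, best first, with "score" (0 to 1); they miss things now and then, are a little off and sometimes report something else, mostly with a low value. They report only what shows in the picture. A call takes as long as a camera call.
- robot.look_for(camera, label): "centre" ([x, y, z] in m, in the coordinates of the camera as it stood for that picture, good to about 4 mm: the middle of the surface that is visible of it).
- robot.masks_of(camera, label): "mask" (480x640 bool, what is visible of it).
The state is a dict: "time": time; "qpos": joint angles; "qvel": joint speeds; "joint_efforts": joint torques, N m; "tool_pos": TCP position; "tool_rot": TCP orientation; "contact_force": force on the tool from outside, world axes, zero at the start; "torque": the same for the moment, N m; "opening": finger opening in m.
Only numpy, scipy, OpenCV 4.12 (cv2) and the standard library are available. Lean on these libraries where they do the work, as an engineer would, in place of code of your own. Each camera call takes 0.05 s, during which the arm holds its last target.

### The job

The amber dropper bottle that lies on the worktable belongs in the white medicine box: press the front of the box's lid once so that its push latch lets the lid spring open, and stand the bottle upright on the floor of the empty bottle well, without dropping it or knocking it over on the way. Then swing the lid down and press it again until the latch holds it shut. Do not disturb the things already in the box or the glass jar, the food cup and the small meter on the table.

Things in the scene. Friction and masses are not known exactly. Their poses are not given: they have to be found in the camera images.
- bottle: bottle to put away: amber dropper bottle, black screw cap and rubber bulb, 102 mm tall, 0.06 to 0.13 kg, lying at first (axis 16 mm above the table), may roll. Origin: centre of its flat base; own z runs from base to bulb. Body 33 mm in diameter from 0 to 60 mm, shoulder to 66 mm, cap 24 mm in diameter from 62 to 77 mm, bulb 13 mm in diameter from 77 to 102 mm. It stands safely on its base.
- med_box: medicine box, white plastic, fixed. Origin: centre of its underside, on the table; x points from its front (latch side) to its hinge, y to its left, z up. Open base 116 mm (x) by 214 mm (y), rim 70 mm above the table, walls 3 mm, floor 6 mm above the table. In front three bottle wells side by side, each 75 mm (x) by 68 mm (y), parted by dividers 50 mm high; behind them a 33 mm trough.
- well_3 (a point): centre of the floor of the empty bottle well, the right-hand one seen from the front (70.6 mm right of the box's middle, 18.5 mm in front of it). Wells 1 (left) and 2 (middle) hold the other bottle and the cups, in either order.
- lid (a joint): angle of the box's lid (rad): 0 latched shut, 1.6 fully open, -0.066 pressed in to its stop. A damped spring swings it open by itself in about 2 s once freed and holds it there; pushing it shut takes 3 to 9 N near the front edge. It latches or frees when let go after a press right down to its stop: from shut this frees it, from open it latches it, a further press frees it again.
- press_pad (a point): centre of the round black press pad, 36 mm in diameter, on the lid's top near its front edge, 100 mm from the hinge line and 56 mm above its level when shut, 122 mm above the table; moves with the lid. From latched shut it goes down 6.6 mm to the firm stop, with 4 to 10 N if pressed slowly (20 mm/s): halting at less than 12 N may end short of the stop.
- other_bottle: the other dropper bottle of the same size, standing in well 1 or 2. Origin: centre of its base; z up.
- cup_stack: stack of clear feed cups, 43 mm in diameter, 63 mm tall, standing in the other one of wells 1 and 2. Origin: centre of its base.
- glass_jar: bystander: open glass jar 62 mm in diameter, 60 mm tall, standing between the bottle and the box. Origin: centre of its base.
- food_cup: bystander: small clear cup with yellow mash, 42 mm in diameter, 38 mm tall, between the bottle and the jar. Origin: centre of its base.
- thermo_meter: bystander: small flat white meter 78 x 52 x 17 mm, lying between the bottle and the box, behind the jar. Origin: centre of its underside.
- lid_hinge (a point): middle of the lid's hinge line, which runs along the box's y, at x = +62.5, z = +66 mm in the box's frame. The lid is a deep hood, 126 mm (x) by 224 mm (y) outside, its flat top 54 mm above the hinge line and its front face 126 mm before it when shut; its front swings up and back. Keep clear of its front edge while it swings.
- latch (a point): top middle of the grey latch housing on the box's front wall (52 mm wide, 21 mm deep, 54 mm high, from the table up). A 28 mm wide steel tongue on a small ledge at the front of the lid dips into it; with the lid open it sticks out 50 mm, level, from the lid's raised front edge, over the middle of the box.

How it is judged:
By the outcome, as a careful person would: the job done as asked, in the order asked, and still so for the second after the job is handed in, with the robot touching nothing.
It also fails if it takes over 72 s, if anything falls off the work surface, if the arm or the gripper's body presses on something with over 40 N, if the wrist force passes 120 N, or if a joint passes its speed limit or range.

## Working session

There is one attempt and no reset: what is moved stays moved. The work goes in short steps, Python scripts to look and compute and a shell command to move; the robot and the scene stay as the last step left them, time stands still between calls to the robot, and variables do not carry over. Pictures are saved under pics/ and viewed, and the job is handed in when it is done.

```bash
ls; mkdir -p pics
python3 - <<'E'
from cell import robot
import cv2
o=robot.observe(); print(o)
for c in("side","top"):
    im=robot.read_camera(c); cv2.imwrite(f"pics/a_{c}.png",im[:,:,::-1])
    p=robot.camera_params(c); print(c,p)
    import numpy as np
    R=np.array(p["R"]);t=np.array(p["t"])
    for l in("bottle","med_box","press_pad","glass_jar","food_cup","thermo_meter","latch"):
        for d in robot.look_for(c,l)[:2]:
            print(c,l,round(d["score"],2),(R.T@(np.array(d["centre"])-t)).round(4))
E
```

```text
pics
{'time': 0.0, 'qpos': array([ 1.15198228e+00,  3.42680381e-01,  1.52498516e+00, -4.91679502e-05,
        1.27540964e+00, -1.46016472e-01]), 'qvel': array([-0.00057712, -0.00024765,  0.00024404,  0.00045003, -0.0005479 ,
        0.00085276]), 'joint_efforts': array([-6.34456046e-04, -4.31243348e+01, -2.44221210e+01,  7.17738457e-02,
        5.60353138e-02, -1.25229153e-04]), 'tool_pos': array([0.1412945 , 0.50523692, 0.24007805]), 'tool_rot': array([-3.14011906e+00, -1.69188332e-04,  2.86880930e+00]), 'contact_force': array([ 0.49209863,  0.70312561, -0.48939403]), 'torque': array([-0.01015515,  0.01629578, -0.02798777]), 'opening': 0.09166067722690148}
side {'camera_matrix': array([[582.2579442 ,   0.        , 322.06253852],
       [  0.        , 582.2579442 , 239.72249344],
       [  0.        ,   0.        ,   1.        ]]), 'R': array([[ 0.66149106, -0.74982823, -0.01368232],
       [-0.55860115, -0.48045521, -0.67611208],
       [ 0.50039418,  0.45488505, -0.73667174]]), 't': array([-0.25469876,  0.39910376,  0.95316234])}
side bottle 0.83 [ 0.5685 -0.2228  0.0294]
side med_
[... 297 characters left out ...]
21.03914255, 239.24385919],
       [  0.        ,   0.        ,   1.        ]]), 'R': array([[ 2.77589781e-02, -9.99607802e-01,  3.69881822e-03],
       [-9.90530801e-01, -2.80042428e-02, -1.34404224e-01],
       [ 1.34455093e-01,  6.71305301e-05, -9.90919686e-01]]), 't': array([0.11386184, 0.5074181 , 1.02078264])}
top bottle 0.96 [ 0.5735 -0.2111  0.0301]
top med_box 0.72 [0.4571 0.3396 0.1204]
top med_box 0.72 [5.258e-01 4.000e-04 2.620e-02]
top press_pad 0.79 [0.4593 0.3423 0.1221]
top glass_jar 0.96 [0.5286 0.1129 0.0124]
top glass_jar 0.49 [ 0.5722 -0.2154  0.0252]
top food_cup 0.54 [0.5311 0.0006 0.026 ]
top thermo_meter 0.9 [0.6345 0.0709 0.0161]
top latch 0.75 [0.4563 0.3438 0.1206]
```

View pics/a_side.png

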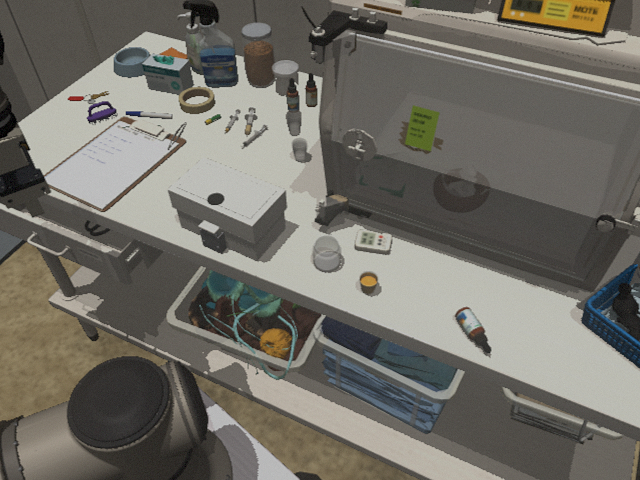

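View pics/a_top.png

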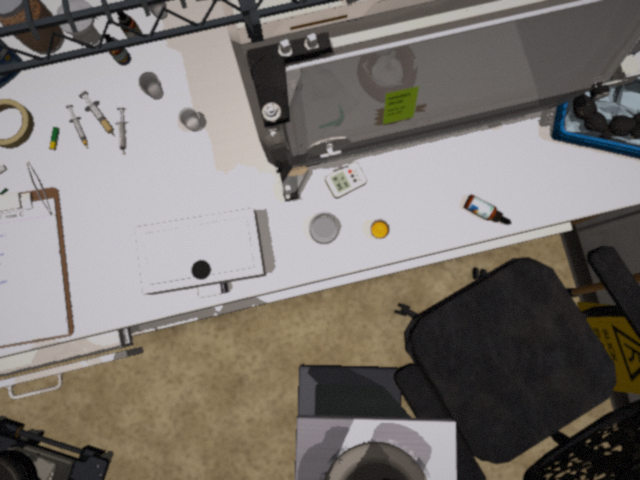

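The side view shows the shut box at (228,205) with its pad at (216,199), the jar at (326,253), the food cup at (369,281), the meter at (373,241) and the bottle at (470,328). In the top view the pad is at (201,269) and the bottle runs from its base at (467,200) to its bulb at (510,221). Next I'll work out exact positions.

```bash
cat > h.py <<'E'
from cell import robot
import numpy as np, cv2
def cam(c):
    p=robot.camera_params(c); return np.array(p["camera_matrix"]),np.array(p["R"]),np.array(p["t"])
def toz(c,uv,z):
    K,R,t=cam(c); d=R.T@np.linalg.inv(K)@np.array([uv[0],uv[1],1.]); o=-R.T@t
    return o+d*(z-o[2])/d[2]
def proj(c,X):
    K,R,t=cam(c); x=(R@np.atleast_2d(X).T).T+t; x=x@K.T; return x[:,:2]/x[:,2:]
E
python3 - <<'E'
from h import *
for c in("top","side"):
    im=robot.read_camera(c)
    for l in("bottle","lid","press_pad","glass_jar","food_cup"):
        ms=robot.masks_of(c,l)
        if not ms: print(c,l,"none");continue
        m=ms[0]["mask"].astype(np.uint8)
        ys,xs=np.nonzero(m); r=cv2.minAreaRect(np.c_[xs,ys].astype(np.float32)); b=cv2.boxPoints(r)
        print(c,l,round(ms[0]["score"],2),m.sum(),"cen",xs.mean().round(1),ys.mean().round(1),"box",b.round(0).tolist())
        z={"bottle":.0165,"lid":.12,"press_pad":.122,"glass_jar":.03,"food_cup":.02}[l]
        print("   c",toz(c,(xs.mean(),ys.mean()),z).round(4),"\n",np.array([toz(c,q,z) for q in b]).round(4).tolist())
        if l in("bottle","lid"):
            cv2.imwrite(f"pics/m_{c}_{l}.png",m*255)
        if l=="bottle":
            x0,y0=int(xs.mean())-40,int(ys.mean())-30
            cv2.imwrite(f"pics/z_{c}_b.png",cv2.resize(im[y0:y0+60,x0:x0+80,::-1],None,fx=8,fy=8,interpolation=cv2.INTER_CUBIC)); print(x0,y0)
    x0,y0=(120,190) if c=="top" else (150,140)
    cv2.imwrite(f"pics/z_{c}_box.png",cv2.resize(im[y0:y0+120,x0:x0+160,::-1],None,fx=5,fy=5,interpolation=cv2.INTER_CUBIC))
E
```

```text
top bottle 0.66 611 cen 484.2 209.6 box [[462.0, 207.0], [470.0, 193.0], [513.0, 216.0], [505.0, 230.0]]
   c [ 0.5783 -0.2192  0.0165] 
 [[0.5822, -0.1733, 0.0165], [0.6126, -0.1892, 0.0165], [0.5667, -0.2782, 0.0165], [0.5367, -0.2621, 0.0165]]
444 179
top lid 0.63 8879 cen 200.1 252.7 box [[132.0, 226.0], [257.0, 207.0], [269.0, 287.0], [145.0, 306.0]]
   c [0.4612 0.3418 0.12  ] 
 [[0.5077, 0.4706, 0.12], [0.5505, 0.2412, 0.12], [0.4017, 0.2122, 0.12], [0.3606, 0.4371, 0.12]]
top press_pad 0.57 8892 cen 200.1 252.7 box [[133.0, 224.0], [256.0, 207.0], [268.0, 288.0], [145.0, 306.0]]
   c [0.461  0.3414 0.122 ] 
 [[0.5102, 0.4695, 0.122], [0.5507, 0.242, 0.122], [0.3998, 0.2138, 0.122], [0.361, 0.4368, 0.122]]
top glass_jar 0.93 768 cen 323.9 228.2 box [[304.0, 235.0], [318.0, 208.0], [344.0, 221.0], [330.0, 249.0]]
   c [0.5277 0.1129 0.03  ] 
 [[0.5118, 0.1533, 0.03], [0.5697, 0.1268, 0.03], [0.5438, 0.0722, 0.03], [0.4862, 0.099, 0.03]]
top food_cup 0.7 317 cen 380.5 228.7 box [[371.0, 219.0], [390.0, 219.0], [390.0, 238.0], [371.0, 238.0]]
   c [ 0.5317 -0.0039  0.02  ] 
 [[0.
[... 587 characters left out ...]
ress_pad 0.6 902 cen 327.2 253.3 box [[313.0, 235.0], [341.0, 235.0], [341.0, 271.0], [313.0, 271.0]]
   c [0.4693 0.0589 0.122 ] 
 [[0.4873, 0.112, 0.122], [0.5236, 0.0698, 0.122], [0.4528, 0.0101, 0.122], [0.4185, 0.05, 0.122]]
side glass_jar 0.82 896 cen 326.7 252.7 box [[313.0, 235.0], [341.0, 235.0], [341.0, 270.0], [313.0, 270.0]]
   c [0.5302 0.1141 0.03  ] 
 [[0.5495, 0.1712, 0.03], [0.5898, 0.1244, 0.03], [0.5134, 0.06, 0.03], [0.4752, 0.1043, 0.03]]
side food_cup 0.71 380 cen 368.4 281.3 box [[359.0, 270.0], [378.0, 270.0], [378.0, 294.0], [359.0, 294.0]]
   c [0.5336 0.0027 0.02  ] 
 [[0.5446, 0.0365, 0.02], [0.5707, 0.0062, 0.02], [0.5206, -0.0325, 0.02], [0.4954, -0.0033, 0.02]]
```

View pics/z_top_box.png

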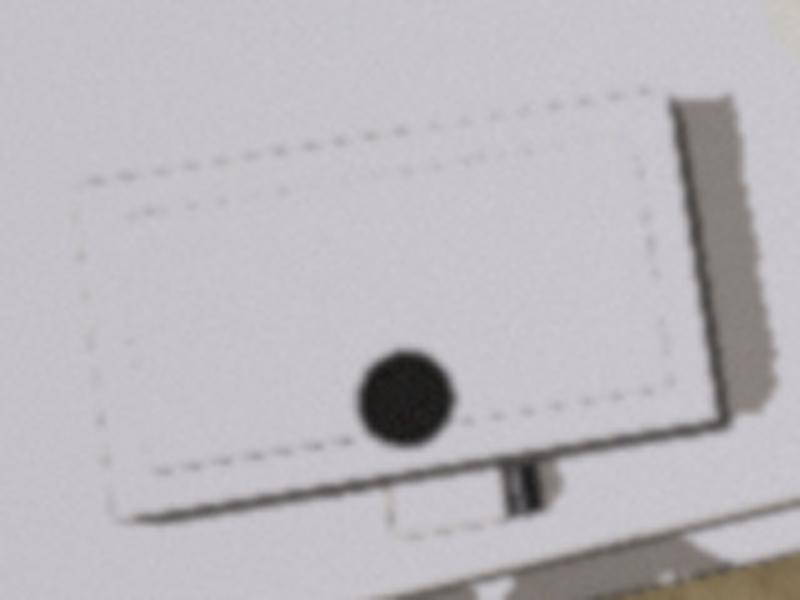

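View pics/z_side_box.png

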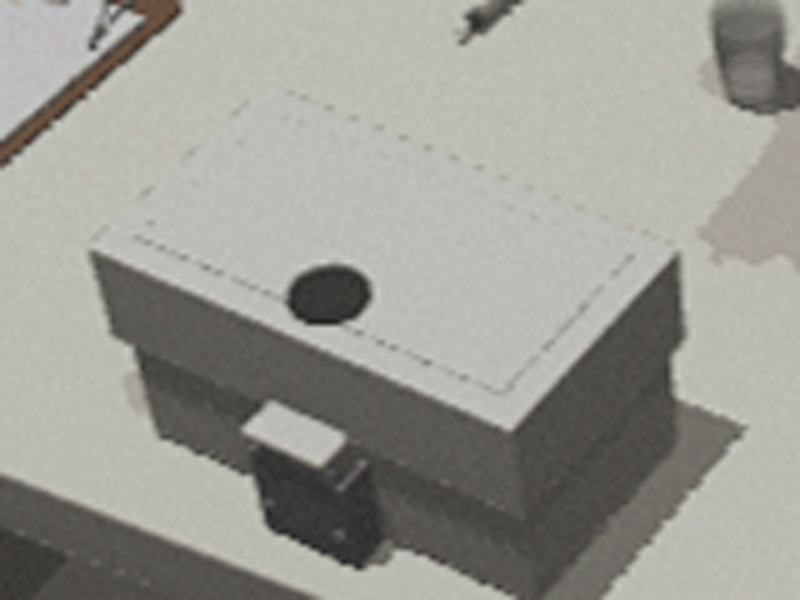

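View pics/z_top_b.png

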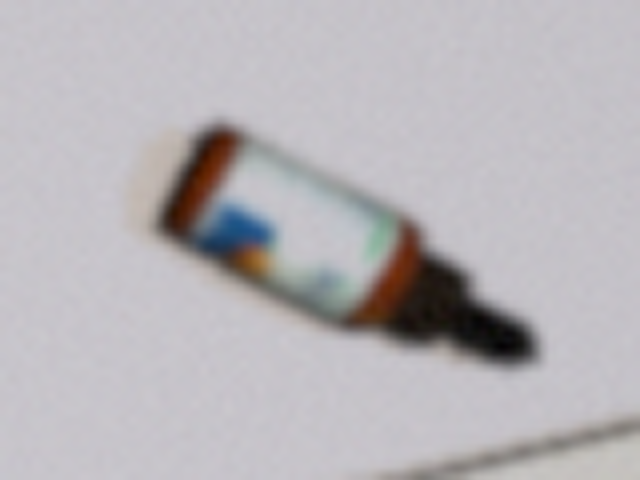

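View pics/z_side_b.png

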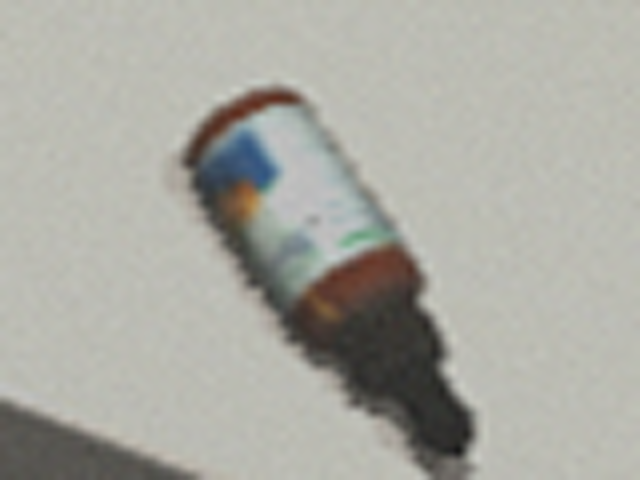

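```bash
cat > fit.py <<'E'
from h import *
from scipy.optimize import least_squares
F,B=-.0635,.0625
P=np.array([[F,.112,.12],[F,-.112,.12],[B,-.112,.12],[B,.112,.12],[-.0375,0,.122]])
T=np.array([[143,294],[264.4,274.6],[254.4,209.6],[136,227],[201.2,269.6]])
S=np.array([[168.4,190],[252.6,226],[286,190.6],[201,159],[216,199]])
def tf(p,P):
    c,s=np.cos(p[2]),np.sin(p[2]); return P@np.array([[c,s,0],[-s,c,0],[0,0,1]])+[p[0],p[1],0]
for nm,w in(("both",(1,1)),("top",(1,0)),("side",(0,1))):
    f=lambda p:np.r_[w[0]*(proj("top",tf(p,P))-T).ravel(),w[1]*(proj("side",tf(p,P))-S).ravel()]
    r=least_squares(f,[.46,.34,.2]); print(nm,r.x.round(4),np.abs(r.fun).max().round(2),r.fun.round(1))
    if nm=="both": bp=r.x
print("pad",tf(bp,P[4:]),"well3",tf(bp,np.array([[-.0185,-.0706,.006]])))
# bottle: silhouette fit
prof=[(0,.0165),(.03,.0165),(.06,.0165),(.062,.015),(.062,.012),(.077,.012),(.077,.0065),(.102,.0065)]
def pts(p):
    a=np.array([np.cos(p[2]),np.sin(p[2]),0]);n=np.array([-a[1],a[0],0]);z=np.array([0,0,1.]);o=np.array([p[0],p[1],.0165])
    return [np.array([o+a*d+r*(n*np.cos(t)+z*np.sin(t)) for t in np.linspace(0,2*np.pi,24)]) for d,r in prof]
def sil(c,p):
    m=np.zeros((480*4,640*4),np.uint8); q=[proj(c,x) for x in pts(p)]
    for a,b in zip(q,q[1:]):
        cv2.fillConvexPoly(m,cv2.convexHull(np.round((np.r_[a,b]+.5)*4).astype(np.int32)),255)
    return cv2.resize(m,(640,480),interpolation=cv2.INTER_AREA)/255.
ms={c:cv2.imread(f"pics/m_{c}_bottle.png",0)/255. for c in("top","side")}
from scipy.optimize import minimize
g=lambda p,cs=("top","side"):sum(np.abs(sil(c,p)-ms[c]).sum() for c in cs)
for cs in(("top","side"),("top",),("side",)):
    r=minimize(g,[.595,-.18,-2.05],args=(cs,),method="Nelder-Mead",options=dict(initial_simplex=np.array([[.595,-.18,-2.05],[.602,-.18,-2.05],[.595,-.173,-2.05],[.595,-.18,-1.95]])))
    a=np.array([np.cos(r.x[2]),np.sin(r.x[2])]); print(cs,r.x.round(4),r.fun.round(0),"at35",r.x[:2]+.035*a,"tip",r.x[:2]+.102*a)
for c in ms:
    im=cv2.imread(f"pics/a_{c}.png"); s=sil(c,r.x if 0 else minimize(g,r.x,method="Nelder-Mead").x)
    e=((s>.5).astype(np.uint8)-cv2.erode((s>.5).astype(np.uint8),np.ones((3,3))))>0; im[e]=(0,255,0)
    x0,y0=(444,179) if c=="top" else (432,296)
    cv2.imwrite(f"pics/ov_{c}.png",cv2.resize(im[y0:y0+60,x0:x0+80],None,fx=5,fy=5,interpolation=cv2.INTER_NEAREST))
cv2.imwrite("pics/ov.png",np.hstack([cv2.imread(f"pics/ov_{c}.png") for c in ms]))
E
python3 fit.py
```

```text
both [0.4654 0.3435 0.1919] 2.38 [ 0.3  0.4 -0.  -0.2 -0.1 -1.6 -0.8  0.2  0.7  0.7 -1.5  0.  -0.5  1.1
 -0.2 -0.3  2.4 -1.6 -0.4  0.8]
top [0.4652 0.3434 0.1824] 1.02 [-0.1 -0.1 -0.2  0.5  0.3 -1.  -0.5 -0.3  0.5  0.8 -0.  -0.  -0.   0.
 -0.   0.   0.  -0.  -0.   0. ]
side [0.4656 0.3437 0.2095] 1.64 [ 0.   0.   0.  -0.  -0.  -0.  -0.   0.   0.   0.  -1.6  0.6  0.5  0.6
 -0.1 -1.1  1.5 -1.3 -0.1  0.8]
pad [[0.42857795 0.3363059  0.122     ]] well3 [[0.46069593 0.27062642 0.006     ]]
('top', 'side') [ 0.5966 -0.1825 -2.0269] 163.0 at35 [ 0.58118895 -0.21389517] tip [ 0.55168004 -0.27404685]
('top',) [ 0.5968 -0.1827 -2.0406] 82.0 at35 [ 0.58091419 -0.21386816] tip [ 0.55058316 -0.2736095 ]Traceback (most recent call last):
  File "fit.py", line 28, in <module>
    r=minimize(g,[.595,-.18,-2.05],args=(cs,),method="Nelder-Mead",options=dict(initial_simplex=np.array([[.595,-.18,-2.05],[.602,-.18,-2.05],[.595,-.173,-2.05],[.595,-.18,-1.95]])))
    res = _minimize_neldermead(fun, x0, args, callback, bounds=bounds,
                               **options)
    fxr = func(xr)
    fx = func
[... 176 characters left out ...]
               ~~~^^^^^^^^^^^^^^^^^^^^^^^^^^^^^^^^^^^^^^^^^^
  File "fit.py", line 26, in <genexpr>
    g=lambda p,cs=("top","side"):sum(np.abs(sil(c,p)-ms[c]).sum() for c in cs)
                                            ~~~^^^^^
  File "fit.py", line 20, in sil
    m=np.zeros((480*4,640*4),np.uint8); q=[proj(c,x) for x in pts(p)]
                                           ~~~~^^^^^
  File "h.py", line 9, in proj
    K,R,t=cam(c); x=(R@np.atleast_2d(X).T).T+t; x=x@K.T; return x[:,:2]/x[:,2:]
          ~~~^^^
  File "h.py", line 4, in cam
    p=robot.camera_params(c); return np.array(p["camera_matrix"]),np.array(p["R"]),np.array(p["t"])
ValueError: time passes only in moves, steps and waits
```

```bash
cat > h.py <<'E'
from cell import robot
import numpy as np, cv2, pickle, os
from scipy.spatial.transform import Rotation as Ro
_c={}
def cam(c):
    if c not in _c:
        p=robot.camera_params(c); _c[c]=(np.array(p["camera_matrix"]),np.array(p["R"]),np.array(p["t"]))
    return _c[c]
def toz(c,uv,z):
    K,R,t=cam(c); d=R.T@np.linalg.inv(K)@np.array([uv[0],uv[1],1.]); o=-R.T@t
    return o+d*(z-o[2])/d[2]
def proj(c,X):
    K,R,t=cam(c); x=(R@np.atleast_2d(X).T).T+t; x=x@K.T; return x[:,:2]/x[:,2:]
BOX=np.array([.4653,.3435,.188])
def box(x,y,z):
    c,s=np.cos(BOX[2]),np.sin(BOX[2]); return np.array([BOX[0]+c*x-s*y,BOX[1]+s*x+c*y,z])
def frame(z,y):
    z=np.array(z,float);z/=np.linalg.norm(z); y=np.array(y,float); y-=z*(y@z); y/=np.linalg.norm(y)
    return np.c_[np.cross(y,z),y,z]
def rel(pos,R=None):
    o=robot.observe(); R0=Ro.from_euler("xyz",o["tool_rot"]).as_matrix()
    d=R0.T@(np.array(pos)-o["tool_pos"])*100
    w=np.zeros(3) if R is None else Ro.from_matrix(R0.T@R).as_rotvec(degrees=True)
    print("ROW",d.round(2).tolist(),w.round(1).tolist(),"rows",round(max(np.linalg.norm(d)/5,np.linalg.norm(w)/8.59),1))
def st():
    o=robot.observe(); print(round(o["time"],2),o["tool_pos"].round(4),o["tool_rot"].round(3),"F",o["contact_force"].round(1),"op",round(o["opening"],4),"q",o["qpos"].round(2))
yb=np.array([-np.sin(BOX[2]),np.cos(BOX[2]),0]); xb=np.array([np.cos(BOX[2]),np.sin(BOX[2]),0])
E
sed -i 's/^for cs in.*$/for cs in (("top",),("side",),("top","side")):/' fit.py; sed -i 's/^    e=/    e=/' fit.py; sed -i 's/r.x if 0 else minimize(g,r.x,method="Nelder-Mead").x/r.x/' fit.py; python3 fit.py | tail -3
python3 -c "
from h import *
rel(box(-.0375,0,.165),frame([0,0,-1],yb))"
```

```text
('top',) [ 0.5968 -0.1827 -2.0406] 82.0 at35 [ 0.58091419 -0.21386816] tip [ 0.55058316 -0.2736095 ]
('side',) [ 0.5977 -0.1812 -2.0331] 75.0 at35 [ 0.58211446 -0.21255974] tip [ 0.55223073 -0.27252609]
('top', 'side') [ 0.5966 -0.1825 -2.0269] 163.0 at35 [ 0.58118895 -0.21389517] tip [ 0.55168004 -0.27404685]
ROW [-32.2, -8.56, 7.58] [0.0, 0.0, -26.4] rows 6.8
```

View pics/ov.png

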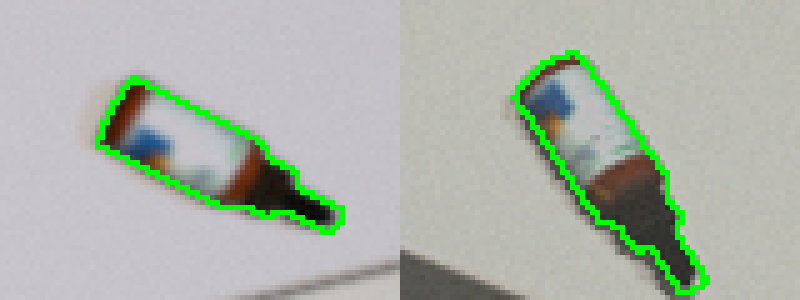

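The outlines fit the bottle well in both views. The next step is to shut the fingers and go above the pad.

```bash
python3 -m creep '[[[-32.2,-8.6,7.6,0,0,-26.4,-1],[-32.2,-8.6,7.6,0,0,-26.4,-1],[-32.2,-8.6,7.6,0,0,-26.4,-1],[-32.2,-8.6,7.6,0,0,-26.4,-1],[-32.2,-8.6,7.6,0,0,-26.4,-1],[-32.2,-8.6,7.6,0,0,-26.4,-1],[-32.2,-8.6,7.6,0,0,-26.4,-1],[-32.2,-8.6,7.6,0,0,-26.4,-1]]]' 20
python3 -c "
from h import *
st();rel(box(-.0375,0,.138),frame([0,0,-1],yb))"
```

```text
time: 2.2
tool_pos: [0.432, 0.3329, 0.1633]
tool_rot: [-3.14, -0.0, -2.958]
contact_force: [0.2, -0.0, 0.5]
opening: 0.0326
2.2 [0.432  0.3329 0.1633] [-3.14  -0.    -2.958] F [ 0.2 -0.   0.5] op 0.0326 q [ 0.52  0.45  1.58 -0.    1.11 -1.24]
ROW [0.29, 0.42, 2.53] [-0.1, -0.0, -0.3] rows 0.5
```

```bash
python3 -m creep '[[[0.3,0.4,1.2,0,0,0,-1],[0.3,0.4,2.2,0,0,0,-1],[0.3,0.4,2.4,0,0,0,-1],[0.3,0.4,2.4,0,0,0,-1],[0.3,0.4,2.4,0,0,0,-1]]]' 20; python3 -c "
from h import *
st()"
```

```text
time: 2.7
tool_pos: [0.4281, 0.3369, 0.1399]
tool_rot: [-3.141, 0.001, -2.957]
contact_force: [0.7, 0.4, 0.4]
opening: 0.0005
2.7 [0.4281 0.3369 0.1399] [-3.141e+00  1.000e-03 -2.957e+00] F [0.7 0.4 0.4] op 0.0005 q [ 0.53  0.48  1.61 -0.    1.05 -1.23]
```

```bash
python3 -m creep '[[[0,0,0.2,0,0,0,-1],[0,0,0.4,0,0,0,-1],[0,0,0.6,0,0,0,-1],[0,0,0.8,0,0,0,-1],[0,0,1.0,0,0,0,-1]]]' 20; python3 -c "
from h import *
st()"
```

```text
time: 3.2
tool_pos: [0.4266, 0.3368, 0.1303]
tool_rot: [-3.141, -0.002, -2.957]
contact_force: [-6.2, -1.0, 8.3]
opening: 0.0004
3.2 [0.4266 0.3368 0.1303] [-3.141e+00 -2.000e-03 -2.957e+00] F [-6.2 -1.   8.3] op 0.0004 q [ 0.53  0.49  1.62 -0.    1.03 -1.23]
```

```bash
python3 -m creep '[[[0,0,0.15,0,0,0,-1],[0,0,0.3,0,0,0,-1]]]' 20; python3 -c "
from h import *
st()"
```

```text
time: 3.4
tool_pos: [0.4255, 0.3365, 0.1278]
tool_rot: [-3.14, -0.004, -2.957]
contact_force: [-6.8, -1.6, 8.2]
opening: 0.0004
3.4 [0.4255 0.3365 0.1278] [-3.14  -0.004 -2.957] F [-6.8 -1.6  8.2] op 0.0004 q [ 0.53  0.49  1.63  0.    1.03 -1.23]
```

```bash
python3 -m creep '[[[0,0,0.2,0,0,0,-1],[0,0,0.4,0,0,0,-1]]]' 20; python3 -c "
from h import *
st()"
```

```text
time: 3.6
tool_pos: [0.4252, 0.3365, 0.1264]
tool_rot: [-3.141, -0.004, -2.957]
contact_force: [-12.0, -6.2, 34.3]
opening: 0.0007
3.6 [0.4252 0.3365 0.1264] [-3.141 -0.004 -2.957] F [-12.   -6.2  34.3] op 0.0007 q [ 0.53  0.49  1.63  0.    1.02 -1.23]
```

```bash
python3 -m creep '[[[0,0,-3,0,0,0,-1],[1,0,-8,0,0,0,-1],[3,0,-14,0,0,0,-1],[5,0,-17,0,0,0,-1],[5,0,-17,0,0,0,1]]]' 20
python3 - <<'E'
from h import *
st()
# bottle grasp: alpha tilt
bp=np.array([.5968,-.1823]); psi=-2.034
a=np.array([np.cos(psi),np.sin(psi),0])
for al in (30,38):
    A=np.radians(al); z=-a*np.sin(A)+np.array([0,0,-np.cos(A)])
    n=np.array([-a[1],a[0],0])
    for s in(1,-1):
        R=frame(z,s*n); g=np.r_[bp,0]+a*.062; g[2]=.024
        print(al,s,Ro.from_matrix(R).as_euler("xyz").round(3))
        rel(g+z*.005+np.array([0,0,.15]),R)
E
```

```text
time: 4.1
tool_pos: [0.3766, 0.3287, 0.3031]
tool_rot: [3.138, 0.007, -2.956]
contact_force: [0.3, -0.1, -0.1]
opening: 0.0045
4.1 [0.3766 0.3287 0.3031] [ 3.138  0.007 -2.956] F [ 0.3 -0.1 -0.1] op 0.0045 q [ 0.56  0.25  1.48  0.    1.4  -1.19]
30 1 [ 3.142 -0.524  1.108]
ROW [-8.52, -59.08, 13.19] [-32.6, 16.4, 123.8] rows 15.0
30 -1 [-3.142  0.524 -2.034]
ROW [-8.52, -59.08, 13.19] [-13.8, -27.4, -51.6] rows 12.2
38 1 [ 3.142 -0.663  1.108]
ROW [-8.55, -59.03, 13.15] [-41.3, 20.8, 121.8] rows 15.2
38 -1 [-3.142  0.663 -2.034]
ROW [-8.55, -59.03, 13.15] [-17.5, -34.8, -50.8] rows 12.2
```

```bash
python3 -m creep '[[[-8.5,-59,11,-36,18,123,1],[-8.5,-59,11,-36,18,123,1],[-8.5,-59,11,-36,18,123,1],[-8.5,-59,11,-36,18,123,1],[-8.5,-59,11,-36,18,123,1],[-8.5,-59,11,-36,18,123,1],[-8.5,-59,11,-36,18,123,1],[-8.5,-59,11,-36,18,123,1]]]' 20
cat > g.py <<'E'
from h import *
import sys
al=float(sys.argv[1]); up=float(sys.argv[2]); d=float(sys.argv[3])
bp=np.array([.5968,-.1823]); psi=-2.034
a=np.array([np.cos(psi),np.sin(psi),0]); A=np.radians(al); z=-a*np.sin(A)+np.array([0,0,-np.cos(A)])
R=frame(z,np.array([-a[1],a[0],0])); g=np.r_[bp,.024]+a*d
st(); rel(g+z*.005+np.array([0,0,up]),R)
E
python3 g.py 38 .13 .062
python3 - <<'E'
from h import *
for c in("side","top"): cv2.imwrite(f"pics/b_{c}.png",robot.read_camera(c)[:,:,::-1])
E
```

```text
time: 4.9
tool_pos: [0.5048, -0.0473, 0.226]
tool_rot: [2.955, -0.309, 2.197]
contact_force: [1.5, 0.0, -0.1]
opening: 0.0681
4.9 [ 0.5048 -0.0473  0.226 ] [ 2.955 -0.309  2.197] F [ 1.5  0.  -0.1] op 0.0681 q [-0.44  0.39  1.55  0.32  1.39 -1.12]
ROW [-20.47, -5.85, 0.36] [-19.5, 12.9, 56.5] rows 7.1
```

View pics/b_side.png

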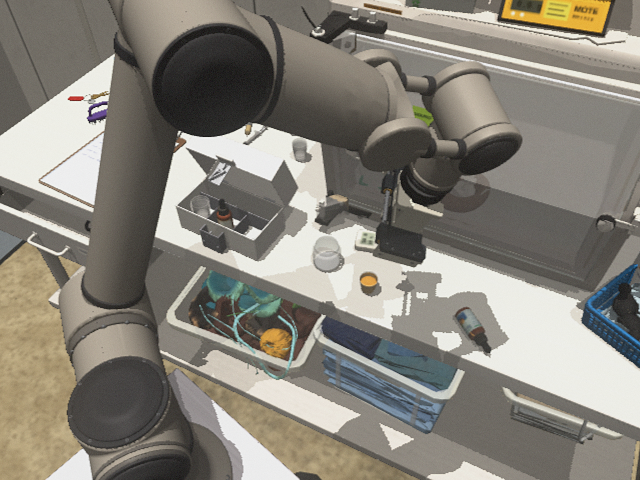

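View pics/b_top.png

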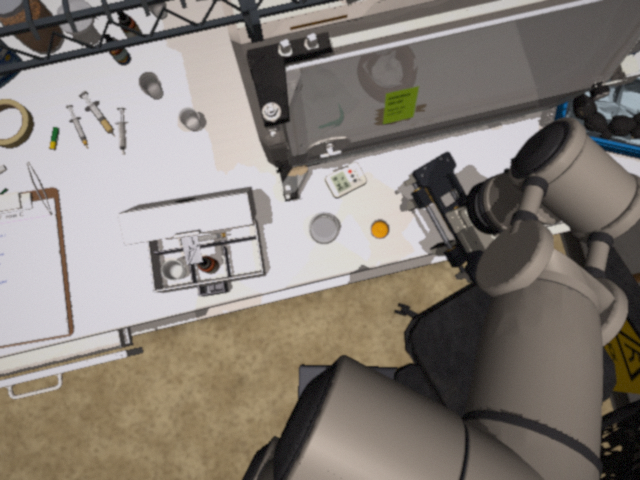

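The lid has sprung open. The other bottle stands in the middle well at (207,264), the cups are in the left one and the right well is empty. On to the bottle.

```bash
python3 -m creep '[[[-20.5,-5.9,0.4,-19.5,12.9,56.5,1],[-20.5,-5.9,0.4,-19.5,12.9,56.5,1],[-20.5,-5.9,0.4,-19.5,12.9,56.5,1],[-20.5,-5.9,0.4,-19.5,12.9,56.5,1],[-20.5,-5.9,0.4,-19.5,12.9,56.5,1],[-20.5,-5.9,0.4,-19.5,12.9,56.5,1],[-20.5,-5.9,0.4,-19.5,12.9,56.5,1],[-20.5,-5.9,0.4,-19.5,12.9,56.5,1]]]' 20; python3 g.py 38 .13 .062
```

```text
time: 5.8
tool_pos: [0.5686, -0.2397, 0.1465]
tool_rot: [-3.136, -0.662, 1.096]
contact_force: [0.3, 0.5, -0.3]
opening: 0.092
5.8 [ 0.5686 -0.2397  0.1465] [-3.136 -0.662  1.096] F [ 0.3  0.5 -0.3] op 0.092 q [-0.82  0.69  1.4   0.63  1.36 -0.58]
ROW [0.62, -0.05, 0.03] [0.1, 0.1, -0.5] rows 0.1
```

```bash
python3 g.py 38 .03 .062;python3 g.py 38 0 .062
```

```text
5.8 [ 0.5686 -0.2397  0.1465] [-3.136 -0.662  1.096] F [ 0.3  0.5 -0.3] op 0.092 q [-0.82  0.69  1.4   0.63  1.36 -0.58]
ROW [-5.53, 0.0, 7.92] [0.1, 0.1, -0.5] rows 1.9
5.8 [ 0.5686 -0.2397  0.1465] [-3.136 -0.662  1.096] F [ 0.3  0.5 -0.3] op 0.092 q [-0.82  0.69  1.4   0.63  1.36 -0.58]
ROW [-7.37, 0.01, 10.29] [0.1, 0.1, -0.5] rows 2.5
```

```bash
python3 -m creep '[[[-2,0,3,0,0,-0.5,1],[-4,0,6,0,0,-0.5,1],[-5.5,0,7.9,0,0,-0.5,1],[-5.5,0,7.9,0,0,-0.5,1],[-5.5,0,7.9,0,0,-0.5,1]]]' 20; python3 g.py 38 0 .062
python3 - <<'E'
from h import *
o=[]
for c in("side","top"):
    im=robot.read_camera(c)[:,:,::-1]; x0,y0=(390,240) if c=="side" else (410,140)
    o.append(cv2.resize(im[y0:y0+150,x0:x0+130],None,fx=3,fy=3,interpolation=cv2.INTER_CUBIC))
cv2.imwrite("pics/c.png",np.hstack(o))
E
```

```text
time: 6.3
tool_pos: [0.571, -0.2345, 0.0509]
tool_rot: [3.14, -0.662, 1.11]
contact_force: [0.4, 0.1, -0.0]
opening: 0.0917
6.3 [ 0.571  -0.2345  0.0509] [ 3.14  -0.662  1.11 ] F [ 0.4  0.1 -0. ] op 0.0917 q [-0.81  0.81  1.46  0.66  1.21 -0.7 ]
ROW [-1.95, -0.02, 2.39] [0.0, 0.1, 0.1] rows 0.6
```

View pics/c.png

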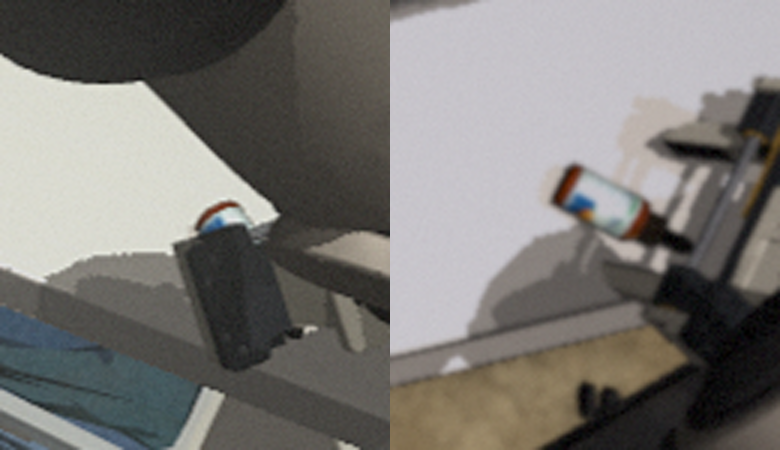

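The top view shows the bottle lying between the open fingers, with its base at about (570,185) in the crop. I'll lower the last bit and close.

```bash
python3 -m creep '[[[-1,0,1.2,0,0,0,1],[-1.9,0,2.3,0,0,0,1],[-1.9,0,2.3,0,0,0,1],[-1.9,0,2.3,0,0,0,1]]]' 20; python3 g.py 38 0 .062
```

```text
time: 6.8
tool_pos: [0.5708, -0.2359, 0.0216]
tool_rot: [3.138, -0.661, 1.11]
contact_force: [0.2, -0.3, 0.9]
opening: 0.0919
6.8 [ 0.5708 -0.2359  0.0216] [ 3.138 -0.661  1.11 ] F [ 0.2 -0.3  0.9] op 0.0919 q [-0.81  0.86  1.47  0.68  1.17 -0.73]
ROW [-0.04, -0.07, 0.16] [0.1, 0.1, 0.1] rows 0.0
```

```bash
python3 -m creep '[[[0,0,0,0,0,0,-1],[0,0,0,0,0,0,-1],[0,0,0,0,0,0,-1],[0,0,0,0,0,0,-1],[0,0,0,0,0,0,-1],[0,0,0,0,0,0,-1],[0,0,0,0,0,0,-1],[0,0,0,0,0,0,-1]]]' 30; python3 -c "
from h import *
st()"
```

```text
time: 7.6
tool_pos: [0.5708, -0.2359, 0.0216]
tool_rot: [3.139, -0.661, 1.11]
contact_force: [0.3, -1.0, 0.1]
opening: 0.0329
7.6 [ 0.5708 -0.2359  0.0216] [ 3.139 -0.661  1.11 ] F [ 0.3 -1.   0.1] op 0.0329 q [-0.81  0.86  1.47  0.68  1.17 -0.73]
```

```bash
python3 -m creep '[[[0.3,0,-0.4,0,0,0,-1],[1,0,-1.3,0,0,0,-1],[2.5,0,-3.2,0,0,0,-1],[5,0,-6.4,0,0,0,-1],[8,0,-10.2,0,0,0,-1],[11,0,-14.2,0,0,0,-1],[11,0,-14.2,0,0,0,-1],[11,0,-14.2,0,0,0,-1]]]' 30
python3 - <<'E'
from h import *
st()
o=[]
for c in("side","top"):
    im=robot.read_camera(c)[:,:,::-1]; x0,y0=(370,150) if c=="side" else (410,120)
    o.append(cv2.resize(im[y0:y0+180,x0:x0+130],None,fx=3,fy=3,interpolation=cv2.INTER_CUBIC))
cv2.imwrite("pics/d.png",np.hstack(o))
E
```

```text
time: 8.4
tool_pos: [0.5704, -0.2363, 0.2031]
tool_rot: [3.134, -0.66, 1.113]
contact_force: [-0.2, 0.1, -2.0]
opening: 0.0309
8.4 [ 0.5704 -0.2363  0.2031] [ 3.134 -0.66   1.113] F [-0.2  0.1 -2. ] op 0.0309 q [-0.81  0.62  1.35  0.62  1.45 -0.52]
```

View pics/d.png

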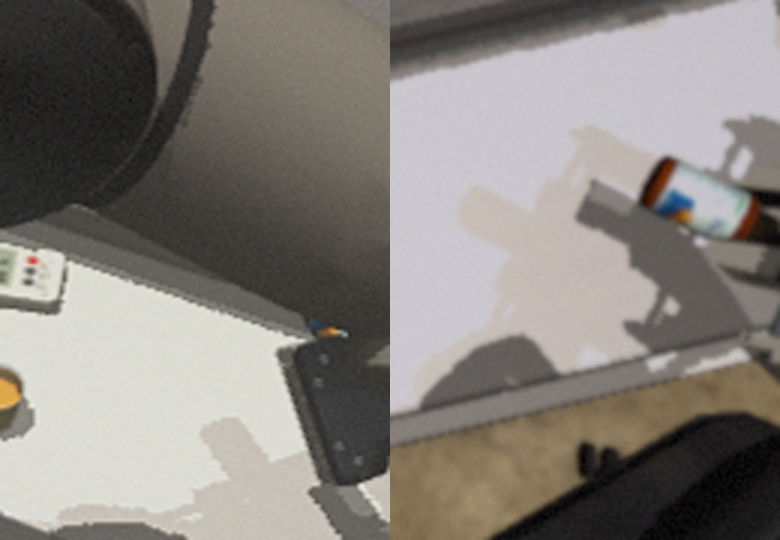

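```bash
cat > p.py <<'E'
from h import *
import sys
# place pose: beta, bottle base height above floor, dx, dy in box frame, d
def pose(be,h,dx=0,dy=.004,d=.062,off=.0075,L=xb):
    B=np.radians(be); z=L*np.sin(B)-np.array([0,0,np.cos(B)]); R=frame(z,np.cross([0,0,1],L))
    b=box(-.0185+dx,-.0706+dy,.006+h)
    g=b+np.array([0,0,d])-L*off   # grasp point lies 'off' in front of axis
    return g+z*.005,R
if __name__=="__main__":
    st(); rel(*pose(float(sys.argv[1]),float(sys.argv[2]),*[float(v) for v in sys.argv[3:]]))
E
python3 p.py 52 .20
python3 - <<'E'
from p import *
t,R=pose(52,.2); print(t, Ro.from_matrix(R).as_euler("xyz"))
E
```

```text
8.5 [ 0.5696 -0.2356  0.2003] [ 3.141 -0.662  1.108] F [-0.6  0.1 -0.4] op 0.0308 q [-0.81  0.63  1.35  0.62  1.45 -0.52]
ROW [35.95, -32.91, 19.79] [-16.6, -47.3, -134.3] rows 16.7
[0.45607592 0.27395061 0.26492169] [-3.14159265  0.90757121 -2.95359265]
```

```bash
python3 -m creep '[[[1.5,-1.4,0.8,-0.7,-2,-5.6,-1],[3,-2.7,1.65,-1.4,-3.9,-11.2,-1],[4.5,-4.1,2.5,-2.1,-5.9,-16.8,-1],[6,-5.5,3.3,-2.8,-7.9,-22.4,-1],[7.5,-6.9,4.1,-3.5,-9.9,-28,-1],[9,-8.2,5,-4.2,-11.8,-33.6,-1],[10.5,-9.6,5.8,-4.8,-13.8,-39.2,-1],[12,-11,6.6,-5.5,-15.8,-44.8,-1]]]' 30;python3 p.py 52 .20
```

```text
time: 9.3
tool_pos: [0.5305, -0.0642, 0.2203]
tool_rot: [2.699, -0.195, 1.879]
contact_force: [0.1, 0.4, -2.1]
opening: 0.031
9.3 [ 0.5305 -0.0642  0.2203] [ 2.699 -0.195  1.879] F [ 0.1  0.4 -2.1] op 0.031 q [-0.52  0.26  1.8   0.55  0.97 -1.08]
ROW [34.7, 1.88, 3.43] [-11.1, -31.7, -89.3] rows 11.1
```

```bash
python3 -m creep '[[[2.2,0.1,0.2,-0.7,-2,-5.6,-1],[4.4,0.2,0.4,-1.4,-4,-11.2,-1],[6.5,0.35,0.6,-2.1,-5.9,-16.7,-1],[8.7,0.5,0.9,-2.8,-7.9,-22.3,-1],[10.9,0.6,1.1,-3.5,-9.9,-27.9,-1],[13,0.7,1.3,-4.2,-11.9,-33.5,-1],[15.2,0.8,1.5,-4.9,-13.9,-39,-1],[17.3,0.9,1.7,-5.6,-15.9,-44.7,-1]]]' 30;python3 p.py 52 .20
```

```text
time: 10.1
tool_pos: [0.4918, 0.1053, 0.2407]
tool_rot: [2.667, 0.417, 2.454]
contact_force: [-0.3, -0.4, 0.1]
opening: 0.0312
10.1 [0.4918 0.1053 0.2407] [2.667 0.417 2.454] F [-0.3 -0.4  0.1] op 0.0312 q [-0.03  0.04  2.09  0.35  0.43 -1.29]
ROW [11.33, 13.08, -1.89] [-5.5, -15.9, -44.4] rows 5.5
```

```bash
cat > kin.py <<'E'
import numpy as np
from scipy.spatial.transform import Rotation as Ro
from scipy.optimize import least_squares
D=[([1.15198,.34268,1.52499,0,1.27541,-.14602],[.14129,.50524,.24008],[-3.14012,-.00017,2.86881]),
([.52,.45,1.58,0,1.11,-1.24],[.432,.3329,.1633],[-3.14,0,-2.958]),
([.56,.25,1.48,0,1.4,-1.19],[.3766,.3287,.3031],[3.138,.007,-2.956]),
([-.44,.39,1.55,.32,1.39,-1.12],[.5048,-.0473,.226],[2.955,-.309,2.197]),
([-.82,.69,1.4,.63,1.36,-.58],[.5686,-.2397,.1465],[-3.136,-.662,1.096]),
([-.81,.86,1.47,.68,1.17,-.73],[.5708,-.2359,.0216],[3.138,-.661,1.11]),
([-.81,.63,1.35,.62,1.45,-.52],[.5696,-.2356,.2003],[3.141,-.662,1.108]),
([-.52,.26,1.8,.55,.97,-1.08],[.5305,-.0642,.2203],[2.699,-.195,1.879]),
([-.03,.04,2.09,.35,.43,-1.29],[.4918,.1053,.2407],[2.667,.417,2.454])]
def fk(q,p):
    h,a2,a3,e,e5,lw,c2,c5=p
    Rz=lambda t:Ro.from_euler("z",t); Ry=lambda t:Ro.from_euler("y",t)
    R1=Rz(q[0]); R2=R1*Ry(q[1]); R3=R2*Ry(q[2]); R4=R3*Rz(q[3]); R5=R4*Ry(q[4]); R6=R5*Rz(-q[5]*s6+k6)
    x=np.array([0,0,h])+R2.apply([c2,e,a2])+R3.apply([0,0,a3])+R5.apply([c5,e5,lw])
    return x,R6
best=None
for s6 in(1,-1):
    for k6 in np.arange(4)*np.pi/2:
        r=sum(((fk(q,np.zeros(8))[1].inv()*Ro.from_euler("xyz",w)).magnitude())for q,_,w in D)
        if best is None or r<best[0]: best=(r,s6,k6)
_,s6,k6=best
f=lambda p:np.concatenate([fk(q,p)[0]-x for q,x,_ in D])
s=least_squares(f,[.2,.4,.35,.05,.03,.3,0,0]); P=s.x
LO=np.array([-2.53,-.77,.04,-1,.28,-3.11]);HI=np.array([2.53,2.02,2.7,4.14,2.66,3.11])
def ik(x,R,q0):
    g=lambda q:np.r_[(fk(q,P)[0]-x)*10,(fk(q,P)[1].inv()*Ro.from_matrix(R)).as_rotvec()]
    b=None
    for d in (0,.3,-.3):
        q=np.clip(np.array(q0)+d,LO+.01,HI-.01); o=least_squares(g,q,bounds=(LO,HI))
        if b is None or o.cost<b.cost:b=o
    return b.x,np.sqrt(2*b.cost)
if __name__=="__main__":
    print(best,P.round(4),np.abs(s.fun).max())
    from p import *
    for be in(52,):
      for th in(0.19,0.0,-.15,-.3,-.45):
        L=np.array([np.cos(th),np.sin(th),0])
        for h in(.2,.1,.0):
            x,R=pose(be,h,L=L); q,e=ik(x,R,[.2,.2,1.9,.5,.5,-1.2]); print(th,h,q.round(2),round(e,3))
E
python3 kin.py
```

```text
(0.04906183233621068, -1, np.float64(1.5707963267948966)) [ 0.1921  0.4812  0.3718  0.0854 -0.0067  0.2977 -0.0135 -0.0101] 0.006956431727305312
0.19 0.2 [ 0.5   0.05  2.13 -1.    0.28 -0.37] 0.078
0.19 0.1 [ 0.5   0.22  2.14 -1.    0.28 -0.33] 0.258
0.19 0.0 [ 0.5   0.43  2.11 -1.    0.28 -0.29] 0.429
0.0 0.2 [ 0.59  0.09  2.06 -1.    0.48 -0.19] 0.109
0.0 0.1 [ 0.54  0.24  2.11 -1.    0.36 -0.16] 0.259
0.0 0.0 [ 0.51  0.43  2.1  -1.    0.3  -0.13] 0.412
-0.15 0.2 [ 0.67  0.15  1.98 -1.    0.67 -0.04] 0.117
-0.15 0.1 [ 0.63  0.3   2.03 -1.    0.57  0.03] 0.254
-0.15 0.0 [ 0.61  0.49  2.02 -1.    0.53  0.1 ] 0.393
-0.3 0.2 [ 0.73  0.22  1.91 -1.    0.84  0.1 ] 0.106
-0.3 0.1 [ 0.7   0.36  1.96 -1.    0.75  0.2 ] 0.227
-0.3 0.0 [ 0.69  0.55  1.94 -1.    0.71  0.29] 0.35
-0.45 0.2 [ 0.78  0.29  1.84 -1.    1.    0.24] 0.077
-0.45 0.1 [ 0.75  0.43  1.89 -1.    0.9   0.35] 0.182
-0.45 0.0 [ 0.74  0.61  1.88 -1.    0.85  0.46] 0.289
```

```bash
cat > scan.py <<'E'
from kin import *
from p import *
for be in(52,):
  for th in np.arange(.19,2.0,.2):
    L=np.array([np.cos(th),np.sin(th),0])
    for h in(.15,.0):
        x,R=pose(be,h,L=L); o=[]
        for q0 in([.3,.2,2.,1.,.5,-1.2],[.3,.3,2.,2.,.6,-2],[.3,.4,2.,3.1,.5,-3],[.3,.4,2.,3.1,.5,2],[.3,.4,2.,2,.6,2]):
            q,e=ik(x,R,q0); o.append((e,q))
        o.sort(key=lambda a:a[0]); print(round(th,2),h,o[0][1].round(2),round(o[0][0],3),"|",o[1][1].round(2),round(o[1][0],3))
E
python3 scan.py
```

```text
0.19 0.15 [0.49 0.13 2.26 4.14 0.28 0.77] 0.012 | [0.49 0.13 2.26 4.14 0.28 0.77] 0.012
0.19 0.0 [0.5  0.52 2.39 3.52 0.69 1.46] 0.0 | [0.5  0.52 2.39 3.52 0.69 1.46] 0.0
0.39 0.15 [0.34 0.11 2.33 2.98 0.28 1.7 ] 0.075 | [0.34 0.11 2.33 2.98 0.28 1.7 ] 0.075
0.39 0.0 [0.35 0.5  2.44 3.09 0.71 1.58] 0.0 | [0.35 0.5  2.44 3.09 0.71 1.58] 0.0
0.59 0.15 [0.23 0.09 2.27 1.9  0.3  2.57] 0.0 | [0.23 0.09 2.27 1.9  0.3  2.57] 0.0
0.59 0.0 [0.2  0.5  2.44 2.67 0.72 1.69] 0.0 | [0.2  0.5  2.44 2.67 0.72 1.69] 0.0
0.79 0.15 [0.1  0.11 2.25 1.57 0.53 2.67] 0.0 | [0.1  0.11 2.25 1.57 0.53 2.67] 0.0
0.79 0.0 [0.07 0.51 2.4  2.27 0.75 1.79] 0.0 | [0.07 0.51 2.4  2.27 0.75 1.79] 0.0
0.99 0.15 [-0.    0.16  2.19  1.37  0.74  2.65] 0.0 | [-0.    0.16  2.19  1.37  0.74  2.65] 0.0
0.99 0.0 [-0.02  0.53  2.33  1.91  0.78  1.91] 0.0 | [-0.02  0.53  2.33  1.91  0.78  1.91] 0.0
1.19 0.15 [-0.06  0.23  2.11  1.22  0.92  2.61] 0.0 | [-0.06  0.23  2.11  1.22  0.92  2.61] 0.0
1.19 0.0 [-0.07  0.56  2.24  1.59  0.85  2.02] 0.0 | [-0.07  0.56  2.24  1.59  0.85  2.02] 0.0
1.39 0.15 [-0.09  0.3   2.    1.09  1.09  2.56] 0.0 | [-0.09  0.3   2.    1.09  1.09  2.56] 0.0
1.39 0.0 [-0.09  0.6   2.12  1.34  0.94  2.1 ] 0.0 | [-0.09  0.6   2.12  1.34  0.94  2.1 ] 0.0
1.59 0.15 [-0.09  0.38  1.88  0.98  1.24  2.52] 0.0 | [-0.09  0.38  1.88  0.98  1.24  2.52] 0.0
1.59 0.0 [-0.09  0.65  1.99  1.13  1.05  2.15] 0.0 | [-0.09  0.65  1.99  1.13  1.05  2.15] 0.0
1.79 0.15 [-0.07  0.46  1.75  0.87  1.39  2.47] 0.0 | [-0.07  0.46  1.75  0.87  1.39  2.47] 0.0
1.79 0.0 [-0.07  0.7   1.86  0.96  1.17  2.18] 0.0 | [-0.07  0.7   1.86  0.96  1.17  2.18] 0.0
1.99 0.15 [-0.04  0.54  1.61  0.78  1.53  2.42] 0.0 | [-0.04  0.54  1.61  0.78  1.53  2.42] 0.0
1.99 0.0 [-0.04  0.76  1.72  0.82  1.3   2.18] 0.0 | [-0.04  0.76  1.72  0.82  1.3   2.18] 0.0
```

Run:
```python
from h import *
o=[]
for c in("side","top"):
    im=robot.read_camera(c)[:,:,::-1]; cv2.imwrite(f"pics/e_{c}.png",im); x0,y0=(150,120) if c=="side" else (110,170)
    o.append(cv2.resize(im[y0:y0+160,x0:x0+160],None,fx=2.5,fy=2.5,interpolation=cv2.INTER_CUBIC))
cv2.imwrite("pics/e.png",np.hstack(o))
for c in("side","top"):
    K,R,t=cam(c)
    for d in robot.look_for(c,"other_bottle")[:3]:
        print(c,round(d["score"],2),(R.T@(np.array(d["centre"])-t)).round(4))
for c in("side","top"): print(c,proj(c,[box(-.0185,0,.108),box(-.0185,0,.083),box(-.0185,-.0706,.006),box(-.058,-.107,.07),box(-.058,.107,.07),box(.058,-.107,.07)]).round(0).tolist())
```

```text
side 0.9 [0.442  0.3313 0.0635]
top 0.87 [0.4383 0.3339 0.0646]
top 0.72 [0.4326 0.4126 0.0503]
side [[222.0, 199.0], [224.0, 208.0], [254.0, 243.0], [254.0, 241.0], [175.0, 206.0], [284.0, 208.0]]
top [[202.0, 261.0], [205.0, 262.0], [246.0, 260.0], [264.0, 274.0], [154.0, 292.0], [255.0, 216.0]]
```

View pics/e.png

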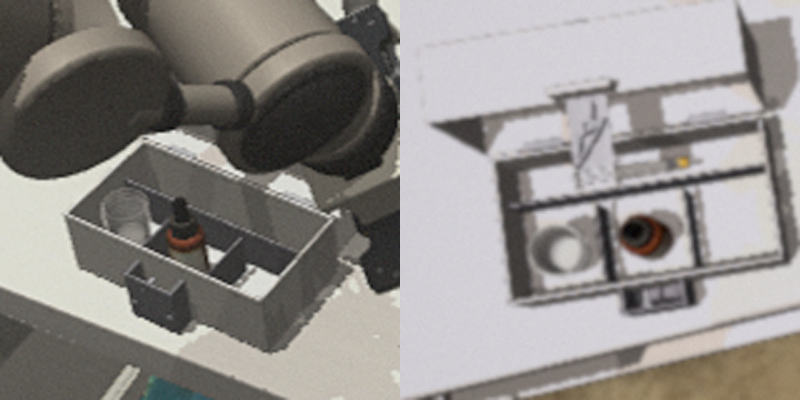

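View pics/e_top.png

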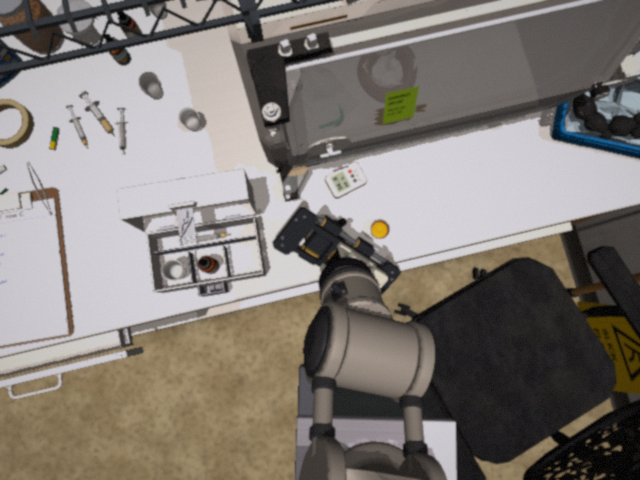

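```bash
cat > col.py <<'E'
from p import *
# obstacles as boxes in box frame (lo,hi) and cylinders
W=[((-.058,-.107,0),(-.055,.107,.07)),((-.058,-.107,0),(.058,-.104,.07)),((.055,-.107,0),(.058,.107,.07)),
   ((-.055,-.0366,0),(.02,-.034,.05)),((.0195,-.107,0),(.022,.107,.05)),
   ((.0625,-.112,.06),(.118,.112,.195)),((-.079,-.026,0),(-.058,.026,.054)),((.005,-.016,.185),(.0625,.016,.215))]
C=[(-.0185,-.002,.0165,0,.072),(-.0185,-.002,.012,.07,.083),(-.0185,-.002,.0075,.083,.108)]
def samp(lo,hi,n=9):
    a=[np.linspace(l,h,max(2,int((h-l)/.006)+1)) for l,h in zip(lo,hi)]
    g=np.stack(np.meshgrid(*a,indexing="ij"),-1).reshape(-1,3)
    e=np.zeros(len(g),bool)
    for i in range(3): e|=(g[:,i]==lo[i])|(g[:,i]==hi[i])
    return g[e]
def grip(op):
    o=op/2
    return dict(fR=samp((-.0095,-o-.019,-.047),(.0095,-o,.019)),fL=samp((-.0095,o,-.047),(.0095,o+.019,.019)),
      body=samp((-.0375,-.095,-.17),(.0375,.095,-.047)))
def clear(x,R,op):
    c,s=np.cos(BOX[2]),np.sin(BOX[2]); out={}
    for k,g in grip(op).items():
        w=(g-[0,0,.005])@R.T+x; w=w-[BOX[0],BOX[1],0]; b=np.c_[c*w[:,0]+s*w[:,1],-s*w[:,0]+c*w[:,1],w[:,2]]
        m=[]
        for lo,hi in W:
            d=np.maximum(np.array(lo)-b,b-np.array(hi)); m.append(np.where((d>0).any(1),np.linalg.norm(np.maximum(d,0),axis=1),d.max(1)).min())
        for cx,cy,r,z0,z1 in C:
            dr=np.hypot(b[:,0]-cx,b[:,1]-cy)-r; dz=np.maximum(z0-b[:,2],b[:,2]-z1)
            m.append(np.where((dr>0)|(dz>0),np.hypot(np.maximum(dr,0),np.maximum(dz,0)),np.maximum(dr,dz)).min())
        out[k]=(np.array(m)*1000).round(0).astype(int)
    return out
if __name__=="__main__":
    for d in(.062,.058):
      for th in(.19,.4,.6,.8,1.,1.2):
        L=np.array([np.cos(th),np.sin(th),0]); best=[]
        for dx in np.arange(-.016,.017,.004):
            for dy in np.arange(-.012,.013,.004):
                x,R=pose(52,.002,dx,dy,d=d,L=L); o=clear(x,R,.039); best.append((min(v.min() for v in o.values()),dx,dy,{k:v.min() for k,v in o.items()},{k:int(v.argmin()) for k,v in o.items()}))
        best.sort(key=lambda a:-a[0]); print(d,th,best[0])
E
python3 col.py
```

```text
0.062 0.19 (np.int64(1), np.float64(-0.012), np.float64(-0.012), {'fR': np.int64(1), 'fL': np.int64(2), 'body': np.int64(25)}, {'fR': 1, 'fL': 0, 'body': 6})
0.062 0.4 (np.int64(1), np.float64(0.004), np.float64(0.012), {'fR': np.int64(3), 'fL': np.int64(1), 'body': np.int64(12)}, {'fR': 1, 'fL': 3, 'body': 0})
0.062 0.6 (np.int64(1), np.float64(0.012), np.float64(0.012), {'fR': np.int64(1), 'fL': np.int64(1), 'body': np.int64(2)}, {'fR': 1, 'fL': 3, 'body': 0})
0.062 0.8 (np.int64(1), np.float64(0.008), np.float64(0.012), {'fR': np.int64(1), 'fL': np.int64(1), 'body': np.int64(3)}, {'fR': 1, 'fL': 3, 'body': 0})
0.062 1.0 (np.int64(1), np.float64(0.008), np.float64(0.012), {'fR': np.int64(1), 'fL': np.int64(1), 'body': np.int64(1)}, {'fR': 4, 'fL': 0, 'body': 0})
0.062 1.2 (np.int64(1), np.float64(0.012), np.float64(0.008), {'fR': np.int64(1), 'fL': np.int64(3), 'body': np.int64(3)}, {'fR': 4, 'fL': 0, 'body': 0})
0.058 0.19 (np.int64(1), np.float64(-0.008), np.float64(-0.012), {'fR': np.int64(1), 'fL': np.int64(2), 'body': np.int64(19)}, {'fR': 1, 'fL': 0, 'body': 6})
0.058 0.4 (np.int64(1), np.float64(0.004), np.float64(0.012), {'fR': np.int64(2), 'fL': np.int64(1), 'body': np.int64(9)}, {'fR': 1, 'fL': 3, 'body': 0})
0.058 0.6 (np.int64(-1), np.float64(-0.016), np.float64(-0.012), {'fR': np.int64(-1), 'fL': np.int64(-1), 'body': np.int64(26)}, {'fR': 1, 'fL': 0, 'body': 0})
0.058 0.8 (np.int64(-1), np.float64(-0.016), np.float64(-0.012), {'fR': np.int64(-1), 'fL': np.int64(-1), 'body': np.int64(24)}, {'fR': 1, 'fL': 0, 'body': 0})
0.058 1.0 (np.int64(-1), np.float64(-0.016), np.float64(-0.012), {'fR': np.int64(-1), 'fL': np.int64(-1), 'body': np.int64(24)}, {'fR': 1, 'fL': 0, 'body': 0})
0.058 1.2 (np.int64(0), np.float64(0.012), np.float64(0.012), {'fR': np.int64(0), 'fL': np.int64(0), 'body': np.int64(0)}, {'fR': 4, 'fL': 3, 'body': 1})
```

```bash
cat > scan2.py <<'E'
from kin import *
def up(b,th,h,be=52,d=.062,off=.0075):
    L=np.array([np.cos(th),np.sin(th),0]);B=np.radians(be); z=L*np.sin(B)-np.array([0,0,np.cos(B)])
    from h import frame
    R=frame(z,np.cross([0,0,1],L)); return np.array([b[0],b[1],h+d])-L*off+z*.005,R
if __name__=="__main__":
  qc=[-.03,.04,2.09,.35,.43,-1.29]
  for b in((.58,-.15),(.62,-.12),(.55,-.2)):
    for th in np.arange(-1.6,2.0,.3):
      r=[]
      for h in(.1,.0):
        x,R=up(b,th,h); o=[]
        for q0 in(qc,[-.3,.4,1.9,1.,.8,-1.2],[-.5,.5,2.,2.,.6,2],[-.3,.4,2.,3,.6,2],[-.3,.4,1.8,-.6,.8,-.5],[-.3,.4,1.8,-.6,.8,.5]):
            q,e=ik(x,R,q0)
            if e<.01:o.append(q)
        o.sort(key=lambda q:abs(q[5]+1.3)+abs(q[3]-.35)); r.append(o[0].round(2) if o else None)
      print(b,round(th,1),*r)
E
python3 scan2.py
```

```text
(0.58, -0.15) -1.6 [ 0.    0.67  1.58 -1.    1.2   0.58] None
(0.58, -0.15) -1.3 None None
(0.58, -0.15) -1.0 None None
(0.58, -0.15) -0.7 None [-0.23  0.6   2.2   3.81  0.61  1.3 ]
(0.58, -0.15) -0.4 [-0.41  0.33  2.19  3.11  0.28  1.6 ] [-0.41  0.57  2.27  3.12  0.6   1.58]
(0.58, -0.15) -0.1 [-0.58  0.33  2.18  2.08  0.43  2.28] [-0.59  0.57  2.26  2.47  0.64  1.82]
(0.58, -0.15) 0.2 [-0.71  0.38  2.1   1.57  0.67  2.47] [-0.72  0.6   2.17  1.9   0.73  2.03]
(0.58, -0.15) 0.5 [-0.79  0.46  1.96  1.26  0.92  2.5 ] [-0.79  0.65  2.02  1.46  0.87  2.18]
(0.58, -0.15) 0.8 [-0.81  0.56  1.77  1.03  1.16  2.48] [-0.81  0.73  1.83  1.13  1.05  2.26]
(0.58, -0.15) 1.1 [-0.79  0.67  1.55  0.86  1.39  2.44] [-0.79  0.82  1.61  0.9   1.26  2.29]
(0.58, -0.15) 1.4 [-0.74  0.79  1.32  0.73  1.62  2.38] [-0.74  0.91  1.38  0.73  1.49  2.26]
(0.58, -0.15) 1.7 [-0.68  0.91  1.07  0.6   1.85  2.29] [-0.68  1.02  1.14  0.58  1.71  2.19]
(0.62, -0.12) -1.6 [ 0.05  0.74  1.44 -0.97  1.27  0.54] None
(0.62, -0.12) -1.3 None None
(0.62, -0.12) -1.0 None None
(0.62, -0.12) -0.7 None [-0.14  0.64  2.09  
[... 962 characters left out ...]
.32  1.89] [-0.58  0.55  2.31  2.91  0.64  1.65]
(0.55, -0.2) -0.1 [-0.74  0.32  2.2   1.89  0.52  2.35] [-0.75  0.56  2.27  2.29  0.68  1.86]
(0.55, -0.2) 0.2 [-0.86  0.38  2.1   1.46  0.76  2.46] [-0.86  0.6   2.16  1.75  0.78  2.05]
(0.55, -0.2) 0.5 [-0.91  0.47  1.94  1.18  1.    2.47] [-0.91  0.66  2.    1.35  0.92  2.19]
(0.55, -0.2) 0.8 [-0.92  0.57  1.74  0.97  1.23  2.45] [-0.92  0.74  1.8   1.05  1.11  2.25]
(0.55, -0.2) 1.1 [-0.88  0.69  1.52  0.81  1.46  2.41] [-0.88  0.83  1.58  0.84  1.32  2.26]
(0.55, -0.2) 1.4 [-0.83  0.8   1.29  0.68  1.68  2.33] [-0.83  0.93  1.35  0.68  1.54  2.22]
(0.55, -0.2) 1.7 [-0.76  0.91  1.06  0.55  1.9   2.23] [-0.76  1.02  1.12  0.53  1.75  2.14]
```

```bash
cat > seg.py <<'E'
from kin import *
from h import *
import sys
qt=np.array(eval(sys.argv[1])); f=float(sys.argv[2]) # fraction of remaining joint path
q=robot.observe()["qpos"]; st()
for k in np.linspace(0,1,9):
    x,R=fk(q+(qt-q)*k,P); M=R.as_matrix(); ax=M@Ro.from_euler("y",0).as_matrix()
    # bottle axis in tool: bulb direction = -z cos52 + ... base point low
    be=np.radians(52); A=M@np.array([np.sin(be)*SG,0,-np.cos(be)]) if (SG:=-1) else None
    g=x-M[:,2]*.005; print(k.round(2),x.round(2),"bulb",A.round(2),"low z",round(min((g-A*.062)[2],(g+A*.04)[2])-.02,3))
x0,R0=fk(q,P); x,R=fk(q+(qt-q)*f,P); o=robot.observe()
rel(x-x0+o["tool_pos"],R.as_matrix())
E
python3 seg.py "[-.81,.56,1.77,1.03,1.16,2.48]" 0.25
python3 - <<'E'
from kin import *
from h import *
from scan2 import up
x,R=up((.58,-.15),.8,.1); print(R.T@[0,0,1])
E
```

```text
10.3 [0.4924 0.1047 0.2413] [2.665 0.414 2.45 ] F [-0.2 -0.7 -1.1] op 0.0313 q [-0.03  0.04  2.09  0.35  0.43 -1.29]
0.0 [0.5  0.1  0.24] bulb [ 0.21 -0.54  0.82] low z 0.171
0.12 [0.51 0.07 0.21] bulb [-0.04 -0.83  0.56] low z 0.165
0.25 [0.52 0.05 0.2 ] bulb [-0.42 -0.86  0.31] low z 0.161
0.38 [0.53 0.02 0.18] bulb [-0.77 -0.61  0.17] low z 0.153
0.5 [ 0.54 -0.01  0.17] bulb [-0.95 -0.21  0.21] low z 0.139
0.62 [ 0.55 -0.04  0.16] bulb [-0.9   0.17  0.4 ] low z 0.119
0.75 [ 0.56 -0.07  0.16] bulb [-0.64  0.37  0.67] low z 0.098
0.88 [ 0.57 -0.11  0.16] bulb [-0.3   0.31  0.9 ] low z 0.083
1.0 [ 0.58 -0.15  0.16] bulb [0. 0. 1.] low z 0.079
ROW [-3.0, -5.58, 3.84] [7.0, 6.7, 72.4] rows 8.5
[-0.78801075  0.         -0.61566148]
```

```bash
python3 -m creep '[[[-0.4,-0.7,0.5,0.9,0.8,8,-1],[-0.8,-1.4,1,1.7,1.7,16,-1],[-1.1,-2.1,1.4,2.6,2.5,24,-1],[-1.5,-2.8,1.9,3.5,3.3,32,-1],[-1.9,-3.5,2.4,4.4,4.2,40,-1],[-2.2,-4.2,2.9,5.2,5,48,-1],[-2.6,-4.9,3.4,6.1,5.9,56,-1],[-2.9,-5.3,3.7,6.8,6.5,64,-1]]]' 30; python3 seg.py "[-.81,.56,1.77,1.03,1.16,2.48]" 0.33
```

```text
time: 11.1
tool_pos: [0.5119, 0.048, 0.1996]
tool_rot: [2.704, -0.235, 1.502]
contact_force: [-0.3, 0.3, -1.0]
opening: 0.0315
11.1 [0.5119 0.048  0.1996] [ 2.704 -0.235  1.502] F [-0.3  0.3 -1. ] op 0.0315 q [-0.22  0.17  2.01  0.5   0.61 -0.46]
0.0 [0.52 0.04 0.19] bulb [-0.32 -0.88  0.36] low z 0.157
0.12 [0.52 0.02 0.18] bulb [-0.62 -0.75  0.22] low z 0.153
0.25 [0.53 0.   0.17] bulb [-0.85 -0.49  0.17] low z 0.146
0.38 [ 0.54 -0.02  0.16] bulb [-0.96 -0.17  0.23] low z 0.134
0.5 [ 0.55 -0.04  0.16] bulb [-0.92  0.13  0.38] low z 0.12
0.62 [ 0.55 -0.06  0.16] bulb [-0.75  0.33  0.58] low z 0.104
0.75 [ 0.56 -0.09  0.15] bulb [-0.49  0.37  0.79] low z 0.09
0.88 [ 0.57 -0.12  0.16] bulb [-0.22  0.26  0.94] low z 0.081
1.0 [ 0.58 -0.15  0.16] bulb [0. 0. 1.] low z 0.079
ROW [-5.73, 1.32, 2.26] [8.4, 3.8, 74.1] rows 8.7
```

```bash
python3 -m creep '[[[-0.7,0.1,0.3,1,0.4,8,-1],[-1.3,0.3,0.5,1.9,0.9,16,-1],[-1.9,0.4,0.7,2.7,1.2,24,-1],[-2.5,0.6,1,3.6,1.6,32,-1],[-3.1,0.7,1.2,4.5,2,40,-1],[-3.7,0.9,1.5,5.4,2.5,48,-1],[-4.3,1,1.7,6.4,2.9,56,-1],[-4.9,1.1,2,7.3,3.3,64,-1]]]' 30; python3 seg.py "[-.81,.56,1.77,1.03,1.16,2.48]" 0.45|tail -1
```

```text
time: 11.9
tool_pos: [0.5278, 0.0005, 0.1744]
tool_rot: [-2.971, -0.473, 0.313]
contact_force: [1.0, -0.6, -0.3]
opening: 0.0315
ROW [-0.41, 6.08, 0.19] [10.3, 0.0, 70.9] rows 8.3
```

```bash
python3 -m creep '[[[0,0.7,0,1.2,0,8,-1],[-0.1,1.4,0,2.4,0,16,-1],[-0.2,2.1,0.1,3.5,0,24,-1],[-0.2,2.8,0.1,4.7,0,32,-1],[-0.2,3.5,0.1,5.8,0,40,-1],[-0.3,4.2,0.2,7,0,48,-1],[-0.3,4.9,0.2,8.1,0,56,-1],[-0.4,5.6,0.2,9.3,0,64,-1]]]' 30; python3 seg.py "[-.81,.56,1.77,1.03,1.16,2.48]" 1|tail -1
```

```text
time: 12.7
tool_pos: [0.5467, -0.0532, 0.1618]
tool_rot: [-2.514, 0.011, -0.745]
contact_force: [0.1, 0.2, -0.3]
opening: 0.0309
ROW [8.14, 3.73, -3.42] [13.5, -11.5, 89.6] rows 10.6
```

```bash
cat > u.py <<'E'
from scan2 import up
from h import *
import sys
st(); rel(*up((.58,-.15),.8,float(sys.argv[1])))
E
python3 u.py .10
python3 -m creep '[[[0.8,0.4,-0.3,1.3,-1.1,8,-1],[1.5,0.7,-0.6,2.5,-2.2,17,-1],[2.3,1,-1,3.7,-3.3,25,-1],[3,1.4,-1.3,5,-4.3,34,-1],[3.8,1.7,-1.6,6.3,-5.4,42,-1],[4.6,2.1,-1.9,7.5,-6.5,50,-1],[5.4,2.4,-2.2,8.8,-7.6,58,-1],[6.1,2.8,-2.5,10,-8.7,66,-1]]]' 30
python3 u.py .10
```

```text
12.7 [ 0.5467 -0.0532  0.1618] [-2.514  0.011 -0.745] F [ 0.1  0.2 -0.3] op 0.0309 q [-0.58  0.41  1.87  0.8   0.94  1.23]
ROW [9.01, 4.33, -2.9] [13.8, -11.4, 90.0] rows 10.7
time: 13.5
tool_pos: [0.5664, -0.1245, 0.1644]
tool_rot: [-2.759, 0.777, -1.748]
contact_force: [-0.0, 0.3, -1.4]
opening: 0.0309
13.5 [ 0.5664 -0.1245  0.1644] [-2.759  0.777 -1.748] F [-0.   0.3 -1.4] op 0.0309 q [-0.77  0.54  1.77  0.96  1.15  2.14]
ROW [2.21, -2.0, -0.72] [3.8, -2.8, 23.4] rows 2.8
```

```bash
python3 -m creep '[[[0.7,-0.7,-0.2,1.2,-0.9,7.5,-1],[1.5,-1.4,-0.5,2.5,-1.9,15.5,-1],[2.2,-2,-0.7,3.8,-2.8,23.4,-1],[2.2,-2,-0.7,3.8,-2.8,23.4,-1],[2.2,-2,-0.7,3.8,-2.8,23.4,-1]]]' 30
python3 u.py .10
python3 - <<'E'
from h import *
o=[]
for c in("side","top"):
    im=robot.read_camera(c)[:,:,::-1]; cv2.imwrite(f"pics/f_{c}.png",im); x0,y0=(370,190) if c=="side" else (410,120)
    o.append(cv2.resize(im[y0:y0+180,x0:x0+130],None,fx=3,fy=3,interpolation=cv2.INTER_CUBIC))
cv2.imwrite("pics/f.png",np.hstack(o))
E
```

```text
time: 14.0
tool_pos: [0.5774, -0.1535, 0.1584]
tool_rot: [-3.138, 0.907, -2.338]
contact_force: [-0.2, 0.6, -0.4]
opening: 0.0312
14.0 [ 0.5774 -0.1535  0.1584] [-3.138  0.907 -2.338] F [-0.2  0.6 -0.4] op 0.0312 q [-0.82  0.59  1.76  1.04  1.15  2.46]
ROW [-0.09, 0.06, 0.03] [-0.1, -0.0, 0.1] rows 0.0
```

View pics/f.png

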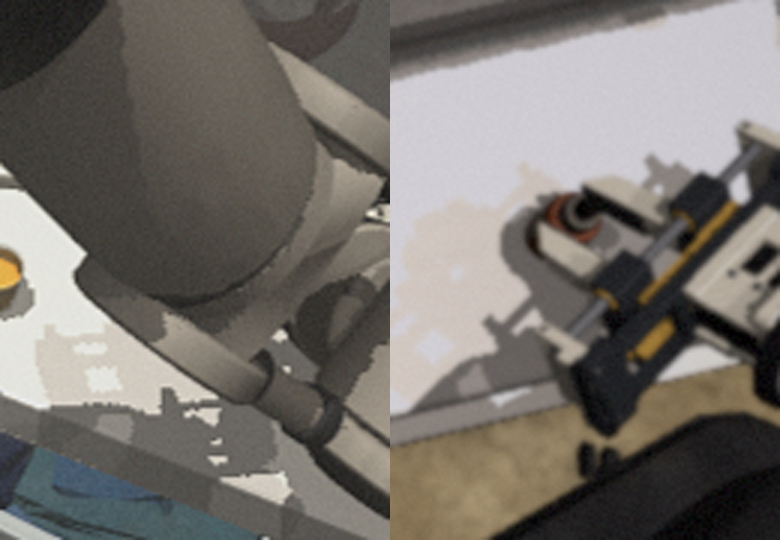

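View pics/f_side.png

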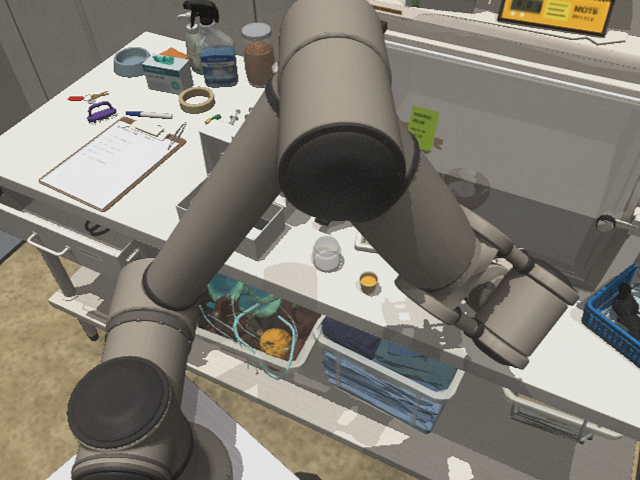

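Run:
```python
from h import *
o=robot.observe(); R=Ro.from_euler("xyz",o["tool_rot"]).as_matrix(); g=o["tool_pos"]-R[:,2]*.005
be=np.radians(52); A=R@[-np.sin(be),0,-np.cos(be)]; f=R@[np.cos(be),0,-np.sin(be)]
print(A.round(3),f.round(3))
L=np.array([np.cos(.8),np.sin(.8),0]); ax=g+L*.0075
P=np.array([ax+A*(d-.062) for d in(0,.06,.077,.102)]); print(P.round(3).tolist()); print(((proj("top",P)-[410,120])*3+[390,0]).round(0).tolist())
```

```text
[-0.002  0.002  1.   ] [-0.696 -0.718  0.   ]
[[0.58, -0.15, 0.1], [0.58, -0.15, 0.16], [0.58, -0.15, 0.177], [0.58, -0.15, 0.202]]
[[547.0, 238.0], [575.0, 217.0], [584.0, 211.0], [597.0, 201.0]]
```

Run:
```python
import cv2
im=cv2.imread("pics/f_top.png"); cv2.imwrite("pics/f2.png",cv2.resize(im[165:225,440:520],None,fx=10,fy=10,interpolation=cv2.INTER_CUBIC))
```

```text
(no output)
```

View pics/f2.png

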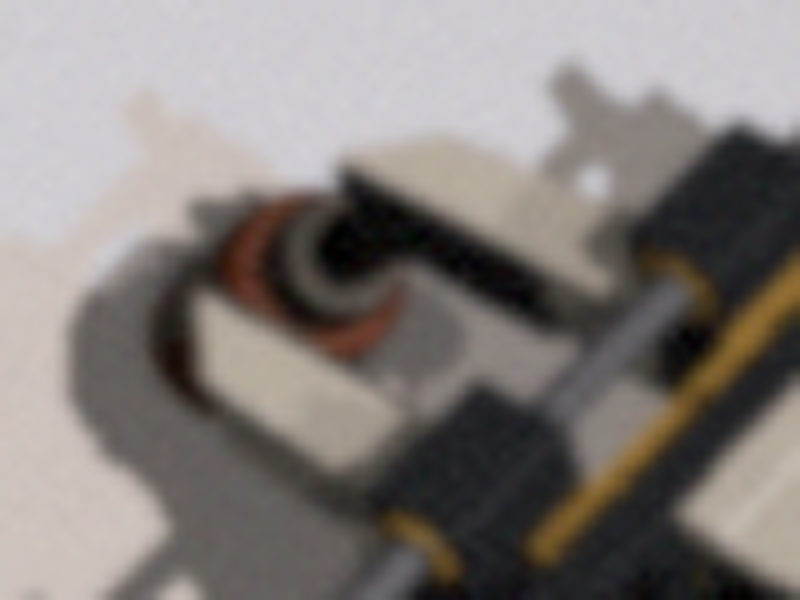

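```bash
python3 u.py .006
```

```text
14.1 [ 0.5776 -0.1527  0.1589] [-3.137  0.907 -2.337] F [-0.4  0.1 -0.6] op 0.0312 q [-0.82  0.58  1.76  1.04  1.15  2.46]
ROW [7.4, 0.04, 5.79] [-0.0, -0.0, 0.2] rows 1.9
```

```bash
python3 -m creep '[[[1.2,0,1,0,0,0,-1],[3,0,2.4,0,0,0,-1],[4.8,0,3.8,0,0,0,-1],[6.3,0,4.9,0,0,0,-1],[7,0,5.5,0,0,0,-1],[7.4,0,5.8,0,0,0,-1],[7.4,0,5.8,0,0,0,-1],[7.4,0,5.8,0,0,0,-1]]]' 30; python3 u.py .0
```

```text
time: 14.9
tool_pos: [0.5781, -0.1529, 0.0656]
tool_rot: [-3.135, 0.908, -2.335]
contact_force: [-0.6, -0.6, -0.1]
opening: 0.0309
14.9 [ 0.5781 -0.1529  0.0656] [-3.135  0.908 -2.335] F [-0.6 -0.6 -0.1] op 0.0309 q [-0.81  0.75  1.8   1.13  1.06  2.26]
ROW [0.54, 0.07, 0.4] [-0.1, 0.0, 0.2] rows 0.1
```

```bash
python3 -m creep '[[[0.12,0,0.1,0,0,0,-1],[0.24,0,0.2,0,0,0,-1],[0.36,0,0.28,0,0,0,-1]]]' 30; python3 u.py .0;python3 -m creep '[[[0.1,0,0.08,0,0,0,-1],[0.16,0,0.12,0,0,0,-1]]]' 30; python3 u.py .0
```

```text
time: 15.2
tool_pos: [0.5783, -0.153, 0.0614]
tool_rot: [-3.134, 0.908, -2.334]
contact_force: [0.7, -0.2, 0.2]
opening: 0.031
15.2 [ 0.5783 -0.153   0.0614] [-3.134  0.908 -2.334] F [ 0.7 -0.2  0.2] op 0.031 q [-0.81  0.76  1.8   1.13  1.05  2.25]
ROW [0.2, 0.09, 0.14] [-0.1, 0.0, 0.3] rows 0.1
time: 15.4
tool_pos: [0.5786, -0.153, 0.0603]
tool_rot: [-3.133, 0.91, -2.333]
contact_force: [-1.5, -0.4, 7.5]
opening: 0.0313
15.4 [ 0.5786 -0.153   0.0603] [-3.133  0.91  -2.333] F [-1.5 -0.4  7.5] op 0.0313 q [-0.82  0.76  1.8   1.14  1.05  2.25]
ROW [0.13, 0.11, 0.05] [-0.1, 0.1, 0.3] rows 0.0
```

```bash
python3 -m creep '[[[0,0,0,0,0,0,-0.28],[0,0,0,0,0,0,-0.28],[0,0,0,0,0,0,0.1],[0,0,0,0,0,0,0.1],[0,0,0,0,0,0,0.3],[0,0,0,0,0,0,0.3]]]' 30
python3 - <<'E'
from h import *
st()
im=robot.read_camera("top")[:,:,::-1]; cv2.imwrite("pics/g.png",cv2.resize(im[165:225,440:520],None,fx=10,fy=10,interpolation=cv2.INTER_CUBIC))
E
```

```text
time: 16.0
tool_pos: [0.5786, -0.153, 0.0602]
tool_rot: [-3.133, 0.909, -2.334]
contact_force: [-0.6, -0.5, 0.8]
opening: 0.0581
16.0 [ 0.5786 -0.153   0.0602] [-3.133  0.909 -2.334] F [-0.6 -0.5  0.8] op 0.0581 q [-0.82  0.76  1.8   1.14  1.05  2.25]
```

View pics/g.png

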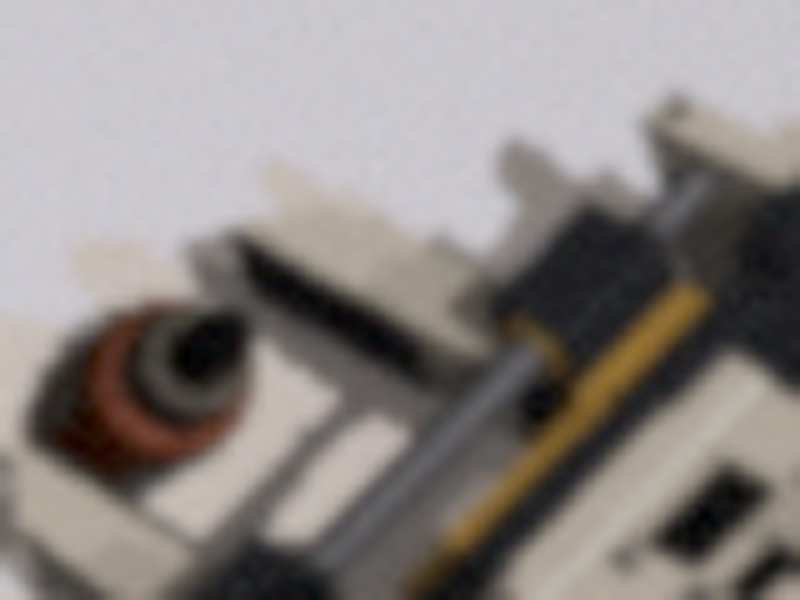

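The bottle stands on the table. I'll back off along the tool axis.

```bash
python3 -m creep '[[[0,0,-1,0,0,0,0.3],[0,0,-3,0,0,0,0.3],[0,0,-6,0,0,0,0.3],[0,0,-9,0,0,0,0.3],[-3,0,-13,0,0,0,0.3],[-7,0,-15,0,0,0,0.3],[-7,0,-15,0,0,0,0.3]]]' 30
python3 - <<'E'
from h import *
st()
o=[]
for c in("side","top"):
    im=robot.read_camera(c)[:,:,::-1]; cv2.imwrite(f"pics/h_{c}.png",im); x0,y0=(410,260) if c=="side" else (430,165)
    o.append(cv2.resize(im[y0:y0+60,x0:x0+60],None,fx=6,fy=6,interpolation=cv2.INTER_CUBIC))
    m=robot.masks_of(c,"bottle")
    for k in m[:2]:
        ys,xs=np.nonzero(k["mask"]); print(c,k["score"],xs.min(),xs.max(),ys.min(),ys.max(),xs.mean(),ys.mean())
cv2.imwrite("pics/h.png",np.hstack(o))
for c in("side","top"): print(c,proj(c,[[.58,-.15,0],[.58,-.15,.102]]).round(1).tolist())
E
```

```text
time: 16.75
tool_pos: [0.5267, -0.2084, 0.2134]
tool_rot: [-3.117, 0.909, -2.321]
contact_force: [-0.5, -0.2, 0.4]
opening: 0.0597
16.75 [ 0.5267 -0.2084  0.2134] [-3.117  0.909 -2.321] F [-0.5 -0.2  0.4] op 0.0597 q [-0.96  0.5   1.73  0.93  1.31  2.5 ]
top 0.68 443 465 195 215 454.1388101983003 205.07932011331445
top 0.53 309 339 213 244 323.8612862547289 228.2282471626734
side [[441.7, 312.6], [449.1, 281.1]]
top [[448.9, 209.4], [462.5, 199.2]]
```

View pics/h.png

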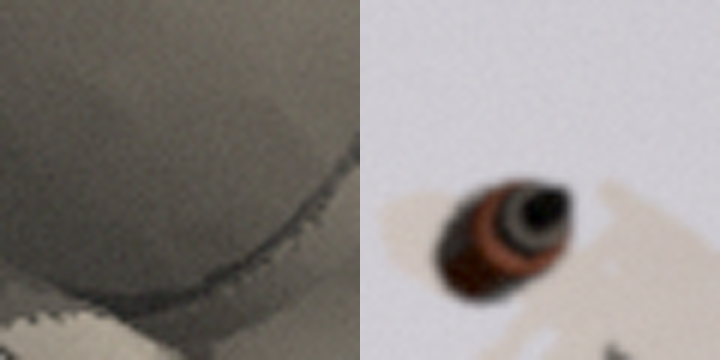

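```bash
cat > dn.py <<'E'
from h import *
from kin import ik
import sys
x,y,z,yaw=map(float,sys.argv[1:5]); R=Ro.from_euler("xyz",[np.pi,0,yaw]).as_matrix()
st(); rel([x,y,z],R); print(ik([x,y,z],R,robot.observe()["qpos"]*[1,1,1,0,1,1]))
E
python3 dn.py .58 -.15 .20 -.62; python3 dn.py .58 -.15 .20 -1.1
```

```text
16.95 [ 0.5251 -0.2063  0.2068] [-3.136  0.909 -2.335] F [-0.1  0.4 -0.5] op 0.0596 q [-0.96  0.51  1.73  0.93  1.3   2.49]
ROW [-4.3, -0.03, 6.63] [-44.6, 38.1, -90.9] rows 12.6
(array([-3.84939865e-01,  5.28071291e-01,  1.36219222e+00, -1.61717492e-16,
        1.25132914e+00,  1.80585646e+00]), np.float64(1.2488933080509863e-15))
16.95 [ 0.5251 -0.2063  0.2068] [-3.136  0.909 -2.335] F [-0.1  0.4 -0.5] op 0.0596 q [-0.96  0.51  1.73  0.93  1.3   2.49]
ROW [-4.3, -0.03, 6.63] [-32.3, 44.9, -65.7] rows 10.0
(array([-3.84939865e-01,  5.28071291e-01,  1.36219222e+00,  7.00496529e-16,
        1.25132914e+00,  2.28585646e+00]), np.float64(1.8924253225863973e-14))
```

```bash
python3 -m creep '[[[-1,0,-0.4,-3.5,3,-7,0.3],[-1.5,0,0,-7,6,-14,0.3],[-2,0,1,-10.5,9,-21,0.3],[-2.5,0,2,-14,12,-28,0.3],[-3,0,3,-17.5,15,-35,0.3],[-3.5,0,4,-21,18,-42.5,0.3],[-4,0,5,-24.5,21,-50,0.3],[-4.3,0,6,-28,24,-57,0.3]]]' 30; python3 dn.py .58 -.15 .20 -.62
```

```text
time: 17.75
tool_pos: [0.5763, -0.153, 0.2019]
tool_rot: [-2.937, 0.316, -1.184]
contact_force: [-0.1, -0.0, -0.5]
opening: 0.0598
17.75 [ 0.5763 -0.153   0.2019] [-2.937  0.316 -1.184] F [-0.1 -0.  -0.5] op 0.0598 q [-0.57  0.55  1.36  0.35  1.39  2.13]
ROW [-0.08, -0.4, 0.32] [-16.4, 14.3, -33.8] rows 4.7
(array([-3.84939865e-01,  5.28071291e-01,  1.36219222e+00, -1.72377746e-14,
        1.25132914e+00,  1.80585646e+00]), np.float64(3.483618222471471e-13))
```

```bash
python3 -m creep '[[[-0.1,-0.4,0.3,-16.4,14.3,-33.8,0.3],[-0.1,-0.4,0.3,-16.4,14.3,-33.8,0.3],[-0.1,-0.4,0.3,-16.4,14.3,-33.8,0.3],[-0.1,-0.4,0.3,-16.4,14.3,-33.8,0.3],[-0.1,-0.4,0.3,-16.4,14.3,-33.8,0.3],[-0.1,-0.4,0.3,-16.4,14.3,-33.8,0.3],[-0.1,-0.4,0.3,-16.4,14.3,-33.8,0.3]]]' 30; python3 dn.py .5795 -.15 .12 -.62; python3 -c "
from h import *
im=robot.read_camera('side')[:,:,::-1]; cv2.imwrite('pics/i.png',im)
im=robot.read_camera('top')[:,:,::-1]; cv2.imwrite('pics/i2.png',cv2.resize(im[165:225,420:500],None,fx=8,fy=8))"
```

```text
time: 18.45
tool_pos: [0.5795, -0.1494, 0.199]
tool_rot: [-3.141, 0.003, -0.621]
contact_force: [-0.9, -0.0, 0.7]
opening: 0.0598
18.45 [ 0.5795 -0.1494  0.199 ] [-3.141e+00  3.000e-03 -6.210e-01] F [-0.9 -0.   0.7] op 0.0598 q [-0.38  0.51  1.37  0.    1.26  1.81]
ROW [0.06, 0.05, 7.9] [-0.0, 0.2, -0.1] rows 1.6
(array([-3.85256262e-01,  5.94373525e-01,  1.48347185e+00, -6.81681661e-16,
        1.06374728e+00,  1.80554007e+00]), np.float64(1.0533990023498385e-14))
```

View pics/i.png

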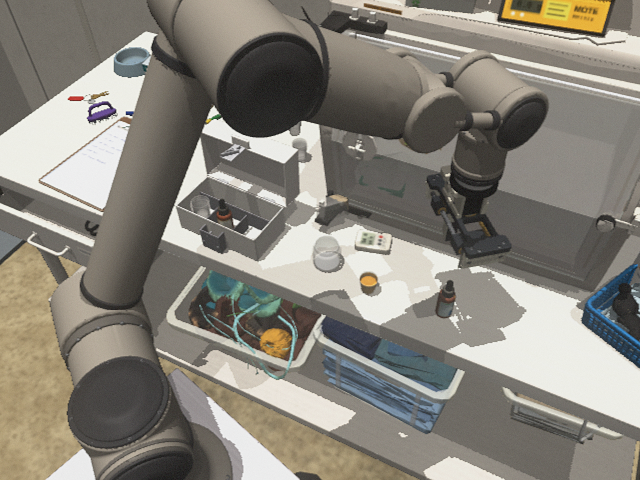

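View pics/i2.png

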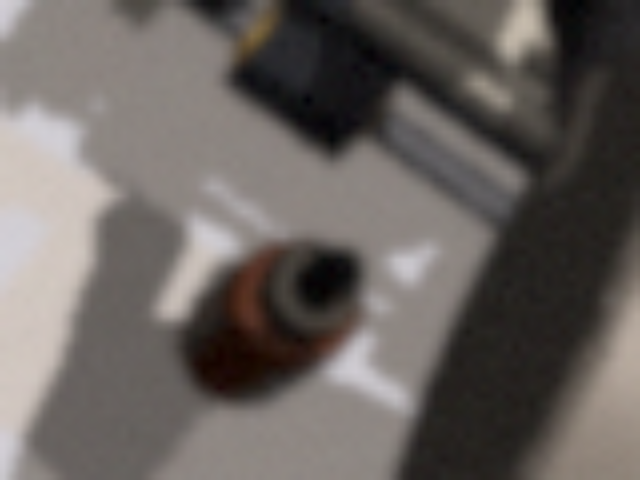

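The side view shows the bottle standing at (446,300) with its tip at (449,281), exactly where I predicted. Next is the descent onto the cap.

```bash
python3 -m creep '[[[0,0.05,3,0,0,0,0.3],[0,0.05,6,0,0,0,0.3],[0,0.05,8.5,0,0,0,0.3],[0,0.05,10.5,0,0,0,0.3],[0,0.05,11.5,0,0,0,0.3],[0,0.05,11.9,0,0,0,0.3],[0,0.05,11.9,0,0,0,0.3],[0,0.05,11.9,0,0,0,0.3]]]' 25; python3 dn.py .5795 -.15 .08 -.62
```

```text
time: 19.35
tool_pos: [0.5798, -0.151, 0.0814]
tool_rot: [-3.141, 0.0, -0.622]
contact_force: [0.0, -0.9, 0.3]
opening: 0.0596
19.35 [ 0.5798 -0.151   0.0814] [-3.141  0.    -0.622] F [ 0.  -0.9  0.3] op 0.0596 q [-0.38  0.64  1.51  0.    1.    1.81]
ROW [-0.08, -0.06, 0.14] [-0.1, 0.0, -0.1] rows 0.0
(array([-3.85256262e-01,  6.37969859e-01,  1.52946711e+00, -2.82485210e-16,
        9.74155684e-01,  1.80554007e+00]), np.float64(4.731778765597258e-15))
```

```bash
python3 -m creep '[[[0,0,0,0,0,0,-1],[0,0,0,0,0,0,-1],[0,0,0,0,0,0,-1],[0,0,0,0,0,0,-1],[0,0,0,0,0,0,-1],[0,0,0,0,0,0,-1],[0,0,0,0,0,0,-1]]]' 25; python3 -c "
from h import *
st()"
```

```text
time: 20.05
tool_pos: [0.5799, -0.1509, 0.0814]
tool_rot: [-3.141, 0.0, -0.622]
contact_force: [0.1, 0.1, 0.6]
opening: 0.0225
20.05 [ 0.5799 -0.1509  0.0814] [-3.141  0.    -0.622] F [0.1 0.1 0.6] op 0.0225 q [-0.38  0.64  1.51  0.    1.    1.81]
```

```bash
python3 -m creep '[[[0,0,-0.5,0,0,0,-1],[0,0,-2,0,0,0,-1],[0,0,-5,0,0,0,-1],[0,0,-9,0,0,0,-1],[0,0,-13,0,0,0,-1],[0,0,-17,0,0,0,-1],[0,0,-17,0,0,0,-1]]]' 25
python3 - <<'E'
from h import *
print(box(-.0185,-.0706,.25))
im=robot.read_camera("side")[:,:,::-1]; cv2.imwrite("pics/j.png",im[150:390,320:640])
E
python3 dn.py .4603 .2706 .25 .188
```

```text
time: 20.75
tool_pos: [0.582, -0.152, 0.2583]
tool_rot: [-3.138, -0.012, -0.622]
contact_force: [-0.2, 0.6, 0.1]
opening: 0.0224
[0.46032072 0.27068642 0.25      ]
20.8 [ 0.5809 -0.1515  0.2548] [-3.139 -0.006 -0.622] F [-0.8  0.9 -1.8] op 0.0226 q [-0.38  0.47  1.29  0.    1.38  1.81]
ROW [-34.41, -27.27, 0.33] [0.0, -0.4, -46.4] rows 8.8
(array([3.83396278e-01, 3.65755728e-01, 1.47322258e+00, 2.73398288e-15,
       1.30261434e+00, 1.76619260e+00]), np.float64(9.568889672020703e-14))
```

View pics/j.png

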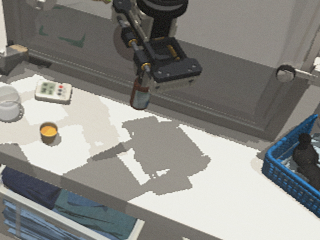

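The bottle hangs upright in the gripper. Now I'll carry it over to the box.

```bash
python3 -m creep '[[[-1.5,-1.2,0,0,0,-2,-1],[-4,-3.2,0,0,0,-5.5,-1],[-7,-5.5,0,0,0,-9.5,-1],[-10,-8,0,0,0,-13.5,-1],[-13,-10.3,0,0,0,-17.5,-1],[-16,-12.7,0,0,0,-21.5,-1],[-19,-15,0.1,0,0,-25.5,-1],[-22,-17.4,0.1,0,0,-29.5,-1]]]' 25; python3 dn.py .4603 .2706 .25 .188 |sed -n 1,2p
```

```text
time: 21.6
tool_pos: [0.5013, 0.1202, 0.2512]
tool_rot: [3.14, -0.003, -0.103]
contact_force: [-0.0, 0.7, -1.4]
opening: 0.0223
21.6 [0.5013 0.1202 0.2512] [ 3.14e+00 -3.00e-03 -1.03e-01] F [-0.   0.7 -1.4] op 0.0223 q [ 0.09  0.31  1.53 -0.    1.29  1.76]
ROW [-5.62, -14.54, 0.08] [0.1, -0.2, -16.7] rows 3.1
```

```bash
python3 -m creep '[[[-1.2,-3,0,0,0,-3.5,-1],[-2.4,-6,0,0,0,-7,-1],[-3.5,-9,0,0,0,-10.5,-1],[-4.6,-12,0,0,0,-14,-1],[-5.3,-13.8,0,0,0,-16,-1],[-5.6,-14.5,0,0,0,-16.7,-1],[-5.6,-14.5,0,0,0,-16.7,-1],[-5.6,-14.5,0,0,0,-16.7,-1]]]' 25; python3 dn.py .4603 .2706 .16 .188 |sed -n 1,2p
python3 - <<'E'
from h import *
o=[]
for c in("side","top"):
    im=robot.read_camera(c)[:,:,::-1]; cv2.imwrite(f"pics/k_{c}.png",im); x0,y0=(160,110) if c=="side" else (130,180)
    o.append(cv2.resize(im[y0:y0+160,x0:x0+160],None,fx=2.5,fy=2.5,interpolation=cv2.INTER_CUBIC))
cv2.imwrite("pics/k.png",np.hstack(o))
E
```

```text
time: 22.4
tool_pos: [0.4601, 0.2695, 0.2502]
tool_rot: [3.139, -0.001, 0.188]
contact_force: [-0.0, 0.2, 0.1]
opening: 0.0227
22.4 [0.4601 0.2695 0.2502] [ 3.139e+00 -1.000e-03  1.880e-01] F [-0.   0.2  0.1] op 0.0227 q [ 0.39  0.35  1.49 -0.    1.31  1.77]
ROW [0.03, -0.13, 9.02] [0.2, -0.1, -0.0] rows 1.8
```

View pics/k.png

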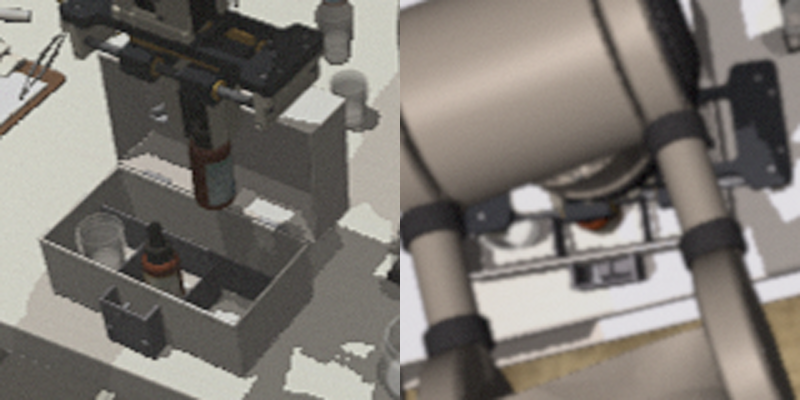

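```bash
python3 - <<'E'
from h import *
for uv in((188,246),(180,246),(184,208)):
    w=toz("top",uv,.203)-[BOX[0],BOX[1],0]; c,s=np.cos(BOX[2]),np.sin(BOX[2]); print(uv,c*w[0]+s*w[1],-s*w[0]+c*w[1])
print(box(-.0235,-.0726,0))
E
python3 dn.py .4558 .2678 .25 .538|sed -n 1,2p; python3 dn.py .4558 .2678 .10 .538|sed -n 1,2p
```

```text
(188, 246) -0.0016408459349422878 0.0013338070345735261
(180, 246) 0.0005116083605248853 0.014689965904130246
(184, 208) 0.06439283880185388 -0.00022916296451308202
[0.45578261 0.26778719 0.        ]
22.5 [0.4606 0.2692 0.2506] [ 3.139e+00 -2.000e-03  1.870e-01] F [ 0.1 -0.2 -0. ] op 0.0225 q [ 0.39  0.35  1.49 -0.    1.31  1.77]
ROW [-0.5, 0.05, 0.06] [0.2, -0.1, -20.1] rows 2.3
22.5 [0.4606 0.2692 0.2506] [ 3.139e+00 -2.000e-03  1.870e-01] F [ 0.1 -0.2 -0. ] op 0.0225 q [ 0.39  0.35  1.49 -0.    1.31  1.77]
ROW [-0.53, 0.01, 15.06] [0.2, -0.1, -20.1] rows 3.0
```

```bash
python3 - <<'E'
from h import *
print(box(-.0285,-.0726,0))
E
python3 dn.py .4509 .2668 .25 .677|sed -n 1,2p
```

```text
[0.45087071 0.26685272 0.        ]
22.5 [0.4606 0.2692 0.2506] [ 3.139e+00 -2.000e-03  1.870e-01] F [ 0.1 -0.2 -0. ] op 0.0225 q [ 0.39  0.35  1.49 -0.    1.31  1.77]
ROW [-1.0, 0.06, 0.05] [0.2, -0.1, -28.1] rows 3.3
```

```bash
python3 -m creep '[[[-0.3,0,0,0,0,-7,-1],[-0.6,0,0,0,0,-14,-1],[-0.8,0,0,0,0,-21,-1],[-1,0.1,0,0.2,0,-28,-1],[-1,0.1,0,0.2,0,-28,-1],[-1,0.1,0,0.2,0,-28,-1]]]' 25; python3 dn.py .4509 .2668 .11 .677 |sed -n 1,2p
```

```text
time: 23.1
tool_pos: [0.4513, 0.2657, 0.2506]
tool_rot: [3.142, -0.002, 0.671]
contact_force: [-0.6, 0.2, -0.5]
opening: 0.0229
23.1 [0.4513 0.2657 0.2506] [ 3.142e+00 -2.000e-03  6.710e-01] F [-0.6  0.2 -0.5] op 0.0229 q [0.39 0.33 1.51 0.   1.3  1.29]
ROW [0.01, -0.11, 14.06] [0.0, -0.1, -0.3] rows 2.8
```

```bash
python3 -m creep '[[[0,-0.1,2,0,0,0,-1],[0,-0.1,4.5,0,0,0,-1],[0,-0.1,7,0,0,0,-1],[0,-0.1,9,0,0,0,-1],[0,-0.1,9.5,0,0,0,-1],[0,-0.1,9.5,0,0,0,-1]]]' 25; python3 dn.py .4509 .2668 .092 .677 |sed -n 1,2p
python3 - <<'E'
from h import *
o=[]
for c in("side","top"):
    im=robot.read_camera(c)[:,:,::-1]; x0,y0=(160,110) if c=="side" else (130,180)
    o.append(cv2.resize(im[y0:y0+160,x0:x0+160],None,fx=2.5,fy=2.5,interpolation=cv2.INTER_CUBIC))
cv2.imwrite("pics/l.png",np.hstack(o))
E
```

```text
time: 23.7
tool_pos: [0.4507, 0.2664, 0.1552]
tool_rot: [-3.141, -0.0, 0.669]
contact_force: [0.5, 0.5, -0.3]
opening: 0.0228
23.7 [0.4507 0.2664 0.1552] [-3.141 -0.     0.669] F [ 0.5  0.5 -0.3] op 0.0228 q [0.39 0.42 1.65 0.   1.06 1.29]
ROW [0.03, -0.02, 6.32] [-0.0, -0.0, -0.4] rows 1.3
```

View pics/l.png

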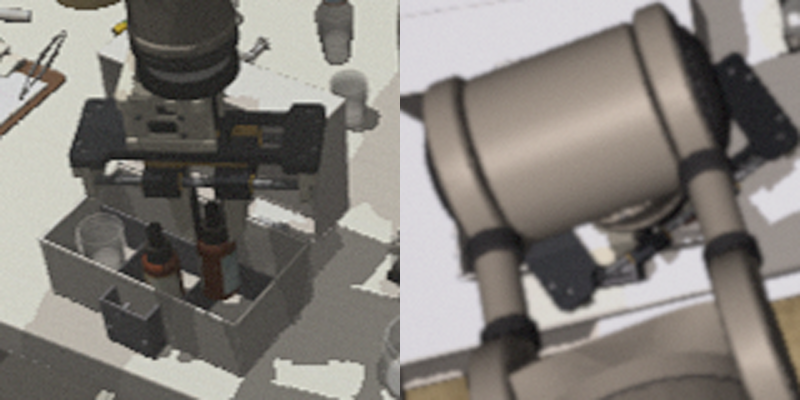

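```bash
python3 -m creep '[[[0,0,1.5,0,0,0,-1],[0,0,3,0,0,0,-1],[0,0,4.5,0,0,0,-1],[0,0,5.7,0,0,0,-1],[0,0,6.2,0,0,0,-1],[0,0,6.2,0,0,0,-1]]]' 25; python3 dn.py .4509 .2668 .0874 .677 |sed -n 1,2p
```

```text
time: 24.4
tool_pos: [0.4517, 0.2669, 0.0945]
tool_rot: [3.141, -0.003, 0.67]
contact_force: [0.5, 0.2, -0.8]
opening: 0.0222
24.4 [0.4517 0.2669 0.0945] [ 3.141e+00 -3.000e-03  6.700e-01] F [ 0.5  0.2 -0.8] op 0.0222 q [0.39 0.5  1.72 0.   0.92 1.29]
ROW [-0.07, -0.04, 0.71] [0.0, -0.2, -0.4] rows 0.1
```

```bash
python3 -m creep '[[[0,0,0.2,0,0,0,-1],[0,0,0.4,0,0,0,-1],[0,0,0.55,0,0,0,-1]]]' 25;  python3 -c "
from h import *
st()"; python3 -m creep '[[[0,0,0.1,0,0,0,-1],[0,0,0.1,0,0,0,-1]]]' 25;  python3 -c "
from h import *
st()"
```

```text
time: 24.7
tool_pos: [0.452, 0.267, 0.0893]
tool_rot: [3.141, -0.004, 0.67]
contact_force: [-0.2, -0.0, -0.4]
opening: 0.0225
24.7 [0.452  0.267  0.0893] [ 3.141 -0.004  0.67 ] F [-0.2 -0.  -0.4] op 0.0225 q [0.39 0.51 1.72 0.   0.9  1.29]
time: 24.9
tool_pos: [0.452, 0.267, 0.0883]
tool_rot: [3.141, -0.004, 0.67]
contact_force: [-0.3, -0.5, -0.3]
opening: 0.0227
24.9 [0.452  0.267  0.0883] [ 3.141 -0.004  0.67 ] F [-0.3 -0.5 -0.3] op 0.0227 q [0.39 0.51 1.72 0.   0.9  1.29]
```

```bash
python3 -m creep '[[[0,0,0.1,0,0,0,-1],[0,0,0.15,0,0,0,-1]]]' 25;  python3 -c "
from h import *
st()"
```

```text
time: 25.1
tool_pos: [0.4523, 0.2673, 0.0873]
tool_rot: [3.141, -0.005, 0.67]
contact_force: [-0.1, 0.7, 5.6]
opening: 0.0225
25.1 [0.4523 0.2673 0.0873] [ 3.141 -0.005  0.67 ] F [-0.1  0.7  5.6] op 0.0225 q [0.39 0.52 1.72 0.   0.9  1.29]
```

Contact came at 5.6 N, at the height I expected for the floor. Time to release and lift.

```bash
python3 -m creep '[[[0,0,0,0,0,0,-0.35],[0,0,0,0,0,0,-0.2],[0,0,0,0,0,0,0],[0,0,0,0,0,0,0],[0,0,0,0,0,0,0]]]' 25;  python3 -c "
from h import *
st()"; python3 -m creep '[[[0,0,-1,0,0,0,0],[0,0,-3,0,0,0,0],[0,0,-6,0,0,0,0],[0,0,-10,0,0,0,0],[0,0,-14,0,0,0,0],[0,0,-18,0,0,0,0],[0,0,-20,0,0,0,0],[0,0,-20,0,0,0,0]]]' 25;python3 - <<'E'
from h import *
st();o=[]
for c in("side","top"):
    im=robot.read_camera(c)[:,:,::-1]; x0,y0=(160,110) if c=="side" else (130,180)
    o.append(cv2.resize(im[y0:y0+160,x0:x0+160],None,fx=2.5,fy=2.5,interpolation=cv2.INTER_CUBIC))
cv2.imwrite("pics/m.png",np.hstack(o))
E
```

```text
time: 25.6
tool_pos: [0.4523, 0.2672, 0.0872]
tool_rot: [3.141, -0.005, 0.67]
contact_force: [0.0, -0.0, -0.7]
opening: 0.0457
25.6 [0.4523 0.2672 0.0872] [ 3.141 -0.005  0.67 ] F [ 0.  -0.  -0.7] op 0.0457 q [0.39 0.52 1.72 0.   0.9  1.29]
time: 26.4
tool_pos: [0.4526, 0.2673, 0.2913]
tool_rot: [3.139, -0.012, 0.67]
contact_force: [0.2, 0.5, -0.8]
opening: 0.0458
26.4 [0.4526 0.2673 0.2913] [ 3.139 -0.012  0.67 ] F [ 0.2  0.5 -0.8] op 0.0458 q [0.39 0.3  1.44 0.   1.39 1.29]
```

View pics/m.png

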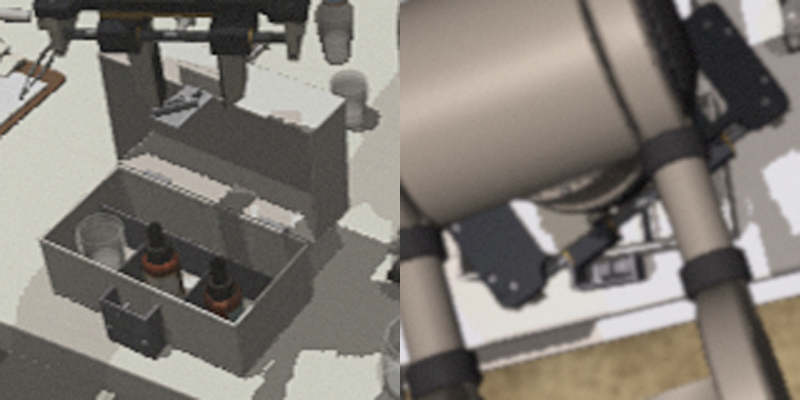

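The bottle stands upright in well 3. Next: close the fingers and go round behind the lid.

```bash
python3 - <<'E'
from h import *
from kin import ik
R=Ro.from_euler("xyz",[np.pi,0,.188]).as_matrix()
for x,z in((.155,.29),(.155,.187)):
    print(box(x,0,z),ik(box(x,0,z),R,robot.observe()["qpos"]))
E
python3 dn.py .6176 .3725 .29 .188|sed -n 1,2p
```

```text
[0.6175689  0.37246865 0.29      ] (array([4.33273074e-01, 8.09123018e-01, 6.16377643e-01, 8.46970641e-12,
       1.71609199e+00, 1.81606940e+00]), np.float64(1.1350506530876222e-10))
[0.6175689  0.37246865 0.187     ] (array([4.33273074e-01, 8.07440381e-01, 8.97536019e-01, 1.63615612e-14,
       1.43661625e+00, 1.81606940e+00]), np.float64(2.608542307209304e-13))
26.5 [0.4511 0.2666 0.2872] [ 3.141 -0.005  0.67 ] F [0.5 0.1 0.3] op 0.0462 q [0.39 0.3  1.45 0.   1.38 1.29]
ROW [19.62, 2.04, -0.18] [-0.0, -0.3, 27.6] rows 3.9
```

```bash
python3 -m creep '[[[2,0.2,-0.5,0,0,4,-1],[5,0.5,-0.5,0,0,8,-1],[9,0.9,-0.4,0,0,13,-1],[13,1.3,-0.3,0,0,18,-1],[17,1.7,-0.2,0,0,23,-1],[19.6,2,-0.2,0,0,27.6,-1],[19.6,2,-0.2,0,0,27.6,-1],[19.6,2,-0.2,0,0,27.6,-1]]]' 25; python3 dn.py .6176 .3725 .187 .188|sed -n 1,2p;python3 - <<'E'
from h import *
o=[]
for c in("side","top"):
    im=robot.read_camera(c)[:,:,::-1]; x0,y0=(160,80) if c=="side" else (100,140)
    o.append(cv2.resize(im[y0:y0+190,x0:x0+160],None,fx=2.5,fy=2.5,interpolation=cv2.INTER_CUBIC))
cv2.imwrite("pics/n.png",np.hstack(o))
E
```

```text
time: 27.3
tool_pos: [0.6168, 0.3724, 0.2871]
tool_rot: [-3.141, -0.0, 0.189]
contact_force: [-0.1, -0.3, -0.0]
opening: 0.0001
27.3 [0.6168 0.3724 0.2871] [-3.141 -0.     0.189] F [-0.1 -0.3 -0. ] op 0.0001 q [0.44 0.72 0.76 0.   1.66 1.82]
ROW [0.08, 0.01, 10.01] [-0.0, -0.0, 0.1] rows 2.0
```

View pics/n.png

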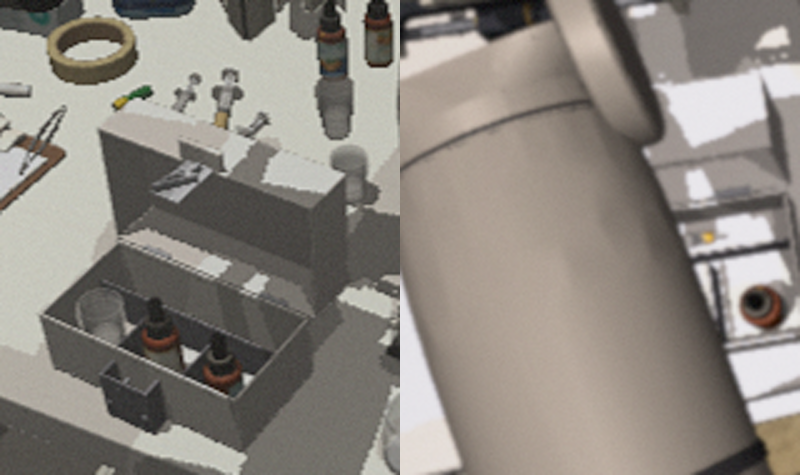

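```bash
python3 -m creep '[[[0,0,2,0,0,0,-1],[0,0,5,0,0,0,-1],[0,0,8,0,0,0,-1],[0,0,10,0,0,0,-1],[0,0,10,0,0,0,-1]]]' 25
python3 - <<'E'
from h import *
st()
o=[]
for c in("side","top"):
    im=robot.read_camera(c)[:,:,::-1]; x0,y0=(160,60) if c=="side" else (100,140)
    o.append(cv2.resize(im[y0:y0+190,x0:x0+160],None,fx=2.5,fy=2.5,interpolation=cv2.INTER_CUBIC))
cv2.imwrite("pics/o.png",np.hstack(o))
o=robot.observe(); R0=Ro.from_euler("xyz",o["tool_rot"]).as_matrix()
for th in(1.6,1.5,1.4,1.3,1.2,1.1,1,.9,.8,.7,.6,.5,.4,.3,.2,.1,0):
    c,s=np.cos(th),np.sin(th); x=-.106*c+.056*s; z=.106*s+.056*c
    p=box(.0625+x+.0095,0,z+.066+.014); print(th,(R0.T@(p-o["tool_pos"])*100).round(1).tolist())
E
```

```text
time: 27.9
tool_pos: [0.6145, 0.3712, 0.1868]
tool_rot: [3.141, 0.003, 0.189]
contact_force: [-0.2, -0.5, 0.3]
opening: 0.0005
27.9 [0.6145 0.3712 0.1868] [3.141e+00 3.000e-03 1.890e-01] F [-0.2 -0.5  0.3] op 0.0005 q [0.44 0.75 0.96 0.   1.43 1.82]
1.6 [-2.3, -0.0, 0.7]
1.5 [-3.4, -0.0, 0.1]
1.4 [-4.5, -0.0, -0.3]
1.3 [-5.6, -0.0, -0.6]
1.2 [-6.8, -0.0, -0.8]
1.1 [-8.0, -0.0, -0.9]
1 [-9.2, -0.0, -0.9]
0.9 [-10.4, -0.0, -0.7]
0.8 [-11.6, -0.0, -0.5]
0.7 [-12.7, -0.0, -0.1]
0.6 [-13.8, -0.0, 0.4]
0.5 [-14.8, -0.0, 1.0]
0.4 [-15.8, -0.0, 1.7]
0.3 [-16.7, -0.0, 2.5]
0.2 [-17.5, -0.0, 3.4]
0.1 [-18.2, -0.0, 4.4]
0 [-18.8, -0.0, 5.4]
```

View pics/o.png

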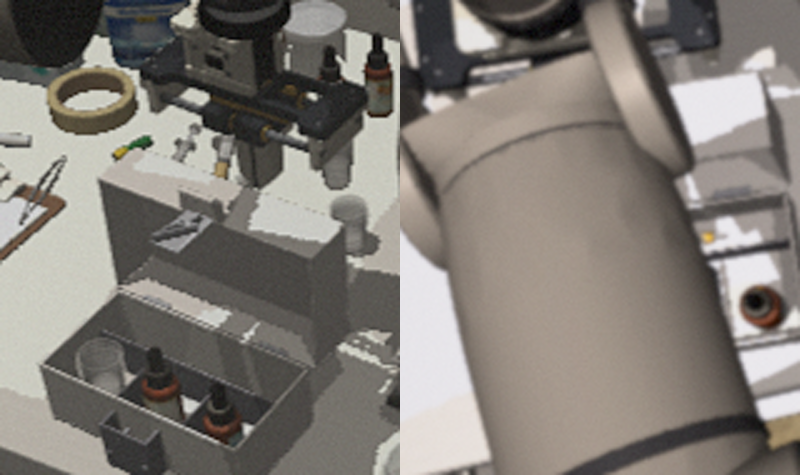

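The fingers are behind the raised lid, at (260,170) in the crop. I'll start swinging it down.

```bash
python3 -m creep '[[[-1.2,0,0.4,0,0,0,-1],[-2.3,0,0.5,0,0,0,-1],[-3.4,0,0.1,0,0,0,-1],[-4.5,0,-0.3,0,0,0,-1],[-5.6,0,-0.6,0,0,0,-1]]]' 25; python3 -c "
from h import *
st()"
```

```text
time: 28.5
tool_pos: [0.5633, 0.3619, 0.1999]
tool_rot: [-3.139, -0.012, 0.189]
contact_force: [6.2, 1.9, -2.5]
opening: 0.0007
28.5 [0.5633 0.3619 0.1999] [-3.139 -0.012  0.189] F [ 6.2  1.9 -2.5] op 0.0007 q [ 0.46  0.64  1.15 -0.    1.34  1.84]
```

```bash
cat > arc.py <<'E'
from h import *
import sys
o=robot.observe(); R0=Ro.from_euler("xyz",o["tool_rot"]).as_matrix(); st()
Rt=Ro.from_euler("xyz",[np.pi,0,.188]).as_matrix(); print("rot",Ro.from_matrix(R0.T@Rt).as_rotvec(degrees=True).round(1))
r=float(sys.argv[1])
for th in eval(sys.argv[2]):
    c,s=np.cos(th),np.sin(th); x=-r*c+.056*s; z=r*s+.056*c
    p=box(.0625+x+.0095,0,z+.066+.014); print(th,(R0.T@(p-o["tool_pos"])*100).round(1).tolist())
E
python3 arc.py .106 "[1.3,1.2,1.1,1.0,.9,.8,.7,.6,.5]"
```

```text
28.5 [0.5633 0.3619 0.1999] [-3.139 -0.012  0.189] F [ 6.2  1.9 -2.5] op 0.0007 q [ 0.46  0.64  1.15 -0.    1.34  1.84]
rot [-0.1 -0.7  0.1]
1.3 [-0.2, -0.0, 0.3]
1.2 [-1.4, -0.0, 0.1]
1.1 [-2.6, -0.0, -0.0]
1.0 [-3.8, -0.0, 0.0]
0.9 [-5.0, -0.0, 0.2]
0.8 [-6.1, -0.0, 0.4]
0.7 [-7.3, -0.0, 0.8]
0.6 [-8.4, -0.0, 1.3]
0.5 [-9.4, -0.0, 1.9]
```

```bash
python3 -m creep '[[[-1.4,0,0.1,0,-0.7,0,-1],[-2.6,0,0,0,-0.7,0,-1],[-3.8,0,0,0,-0.7,0,-1],[-5,0,0.2,0,-0.7,0,-1],[-6.1,0,0.4,0,-0.7,0,-1],[-7.3,0,0.8,0,-0.7,0,-1]]]' 25; python3 arc.py .106 "[.7,.6,.5,.4,.3,.2,.1,0]"
```

```text
time: 29.1
tool_pos: [0.4945, 0.3488, 0.1951]
tool_rot: [-3.137, -0.011, 0.189]
contact_force: [6.7, 0.0, 2.1]
opening: 0.0004
29.1 [0.4945 0.3488 0.1951] [-3.137 -0.011  0.189] F [6.7 0.  2.1] op 0.0004 q [0.49 0.52 1.37 0.   1.24 1.87]
rot [-0.3 -0.6  0. ]
0.7 [-0.3, -0.0, 0.4]
0.6 [-1.4, -0.0, 0.9]
0.5 [-2.4, -0.0, 1.5]
0.4 [-3.4, -0.0, 2.2]
0.3 [-4.3, -0.0, 3.0]
0.2 [-5.1, -0.0, 3.9]
0.1 [-5.8, -0.0, 4.8]
0 [-6.4, -0.0, 5.8]
```

```bash
python3 -m creep '[[[-1.4,0,0.9,0,-0.6,0,-1],[-2.4,0,1.5,0,-0.6,0,-1],[-3.4,0,2.2,0,-0.6,0,-1],[-4.3,0,3,0,-0.6,0,-1],[-4.7,0,3.4,0,-0.6,0,-1]]]' 25; python3 arc.py .106 "[.3,.2,.1,.05,0,-.066]"
python3 - <<'E'
from h import *
im=robot.read_camera("side")[:,:,::-1]; cv2.imwrite("pics/q.png",cv2.resize(im[60:270,130:340],None,fx=2.5,fy=2.5,interpolation=cv2.INTER_CUBIC))
E
```

```text
time: 29.6
tool_pos: [0.4499, 0.3402, 0.164]
tool_rot: [-3.136, -0.007, 0.189]
contact_force: [1.7, -3.0, 5.8]
opening: 0.0006
29.6 [0.4499 0.3402 0.164 ] [-3.136 -0.007  0.189] F [ 1.7 -3.   5.8] op 0.0006 q [0.51 0.48 1.53 0.   1.12 1.89]
rot [-0.3 -0.4  0.1]
0.3 [0.3, -0.0, -0.1]
0.2 [-0.5, -0.0, 0.8]
0.1 [-1.2, -0.0, 1.8]
0.05 [-1.6, -0.0, 2.3]
0 [-1.8, -0.0, 2.8]
-0.066 [-2.2, -0.0, 3.5]
```

View pics/q.png

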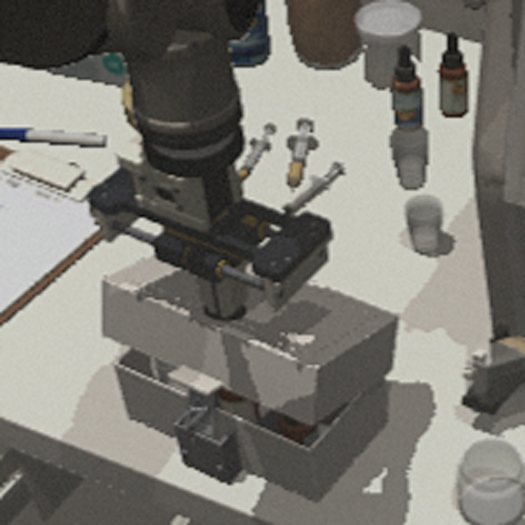

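The lid is nearly down and the tongue is entering the latch at (205,405). Now the slow final press.

```bash
python3 -m creep '[[[-0.3,0,0.5,0,-0.4,0,-1],[-0.7,0,1,0,-0.4,0,-1],[-1,0,1.5,0,-0.4,0,-1],[-1.3,0,1.9,0,-0.4,0,-1],[-1.6,0,2.3,0,-0.4,0,-1],[-1.8,0,2.6,0,-0.4,0,-1],[-1.9,0,2.8,0,-0.4,0,-1]]]' 25; python3 arc.py .106 "[0,-.066]"
```

```text
time: 30.35
tool_pos: [0.4314, 0.3364, 0.1375]
tool_rot: [-3.137, -0.001, 0.19]
contact_force: [-1.8, -3.3, 7.2]
opening: 0.0007
30.35 [0.4314 0.3364 0.1375] [-3.137e+00 -1.000e-03  1.900e-01] F [-1.8 -3.3  7.2] op 0.0007 q [0.52 0.48 1.61 0.01 1.05 1.9 ]
rot [-0.3 -0.1  0.1]
0 [0.1, -0.1, 0.2]
-0.066 [-0.3, -0.1, 0.9]
```

```bash
python3 -m creep '[[[-0.1,0,0.2,0,0,0,-1],[-0.1,0,0.4,0,0,0,-1],[-0.2,0,0.6,0,0,0,-1],[-0.2,0,0.8,0,0,0,-1]]]' 25; python3 -c "
from h import *
st()"
```

```text
time: 30.75
tool_pos: [0.4289, 0.3361, 0.1314]
tool_rot: [-3.136, -0.001, 0.19]
contact_force: [-6.4, -3.1, 8.8]
opening: 0.0007
30.75 [0.4289 0.3361 0.1314] [-3.136e+00 -1.000e-03  1.900e-01] F [-6.4 -3.1  8.8] op 0.0007 q [0.52 0.49 1.62 0.01 1.03 1.9 ]
```

```bash
python3 -m creep '[[[0,0,0.2,0,0,0,-1],[0,0,0.35,0,0,0,-1]]]' 25; python3 -c "
from h import *
st()"
```

```text
time: 30.95
tool_pos: [0.4286, 0.3362, 0.1296]
tool_rot: [-3.135, -0.002, 0.19]
contact_force: [-4.8, -2.1, 6.2]
opening: 0.0007
30.95 [0.4286 0.3362 0.1296] [-3.135e+00 -2.000e-03  1.900e-01] F [-4.8 -2.1  6.2] op 0.0007 q [0.52 0.49 1.63 0.01 1.02 1.9 ]
```

```bash
python3 -m creep '[[[0,0,0.2,0,0,0,-1],[0,0,0.4,0,0,0,-1]]]' 25; python3 -c "
from h import *
st()"
```

```text
time: 31.15
tool_pos: [0.4278, 0.3362, 0.1275]
tool_rot: [-3.135, -0.001, 0.19]
contact_force: [-8.8, -5.7, 16.4]
opening: 0.0007
31.15 [0.4278 0.3362 0.1275] [-3.135e+00 -1.000e-03  1.900e-01] F [-8.8 -5.7 16.4] op 0.0007 q [0.52 0.49 1.63 0.01 1.02 1.9 ]
```

```bash
python3 -m creep '[[[0,0,0.15,0,0,0,-1],[0,0,0.25,0,0,0,-1]]]' 25; python3 -c "
from h import *
st()"
```

```text
time: 31.35
tool_pos: [0.4277, 0.3361, 0.1273]
tool_rot: [-3.135, -0.002, 0.19]
contact_force: [-6.6, -6.1, 18.1]
opening: 0.0005
31.35 [0.4277 0.3361 0.1273] [-3.135e+00 -2.000e-03  1.900e-01] F [-6.6 -6.1 18.1] op 0.0005 q [0.52 0.49 1.63 0.01 1.02 1.9 ]
```

```bash
python3 -m creep '[[[0,0,0.2,0,0,0,-1],[0,0,0.35,0,0,0,-1]]]' 25; python3 -c "
from h import *
st()"
```

```text
time: 31.55
tool_pos: [0.4276, 0.3361, 0.1269]
tool_rot: [-3.135, -0.003, 0.191]
contact_force: [-10.8, -7.1, 26.9]
opening: 0.0001
31.55 [0.4276 0.3361 0.1269] [-3.135e+00 -3.000e-03  1.910e-01] F [-10.8  -7.1  26.9] op 0.0001 q [0.52 0.49 1.63 0.01 1.01 1.9 ]
```

It's firmly at the stop at 27 N. I'll lift off gently, then clear.

```bash
python3 -m creep '[[[0,0,-0.6,0,0,0,-1],[0,0,-2,0,0,0,-1],[-0.5,0,-5,0,0,0,-1],[-1,0,-9,0,0,0,-1],[-3,0,-14,0,0,0,-1],[-5,0,-18,0,0,0,-1],[-8,0,-18,0,0,0,-1],[-8,0,-18,0,0,0,-1]]]' 25
python3 - <<'E'
from h import *
st()
for c in("side","top"): cv2.imwrite(f"pics/r_{c}.png",robot.read_camera(c)[:,:,::-1])
E
```

```text
time: 32.35
tool_pos: [0.3467, 0.3198, 0.3095]
tool_rot: [-3.132, -0.007, 0.192]
contact_force: [1.1, 1.1, 0.1]
opening: 0.0005
32.35 [0.3467 0.3198 0.3095] [-3.132 -0.007  0.192] F [1.1 1.1 0.1] op 0.0005 q [0.58 0.19 1.54 0.01 1.4  1.96]
```

View pics/r_side.png

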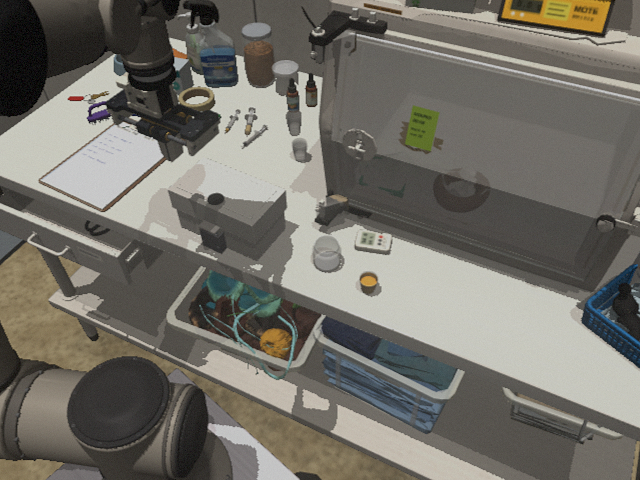

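The lid is down, its pad is back at (216,199), and the jar, cup and meter look unmoved. I'll wait about 2 s to check that the latch holds.

```bash
for i in 1 2; do python3 -m creep '[[[0,0,0,0,0,0,-1],[0,0,0,0,0,0,-1],[0,0,0,0,0,0,-1],[0,0,0,0,0,0,-1],[0,0,0,0,0,0,-1],[0,0,0,0,0,0,-1],[0,0,0,0,0,0,-1],[0,0,0,0,0,0,-1]]]' | head -1; done
python3 - <<'E'
from h import *
o=[]
a=cv2.imread("pics/a_side.png"); 
b=robot.read_camera("side")[:,:,::-1]
for im in(a,b): o.append(cv2.resize(im[140:300,150:400],None,fx=1.6,fy=1.6,interpolation=cv2.INTER_CUBIC))
cv2.imwrite("pics/s.png",np.hstack(o))
d=cv2.absdiff(cv2.GaussianBlur(a,(3,3),0),cv2.GaussianBlur(np.ascontiguousarray(b),(3,3),0)).max(2)
for n,(x0,x1,y0,y1) in dict(lid=(165,290,155,255),jar=(310,345,232,275),cup=(356,382,266,298),meter=(350,395,228,255)).items(): print(n,d[y0:y1,x0:x1].mean().round(1),d[y0:y1,x0:x1].max())
st()
E
```

```text
time: 33.25
time: 34.05
lid 18.0 135
jar 8.9 13
cup 9.2 14
meter 9.3 14
34.1 [0.3487 0.3199 0.3077] [-3.134 -0.005  0.192] F [ 0.9 -0.3 -0.5] op 0.0007 q [0.58 0.19 1.54 0.01 1.4  1.95]
```

View pics/s.png

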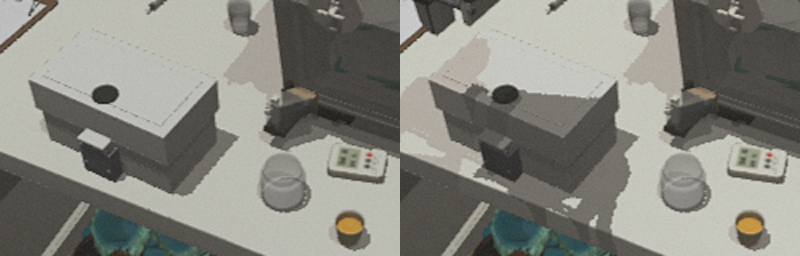

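The lid stays shut in the same pose as at the start, and the bystanders are unchanged apart from shadow. I'll hand in.

```bash
python3 -c "
from cell import robot
print(robot.hand_in())"
```

```text
the job is handed in; nothing more can be done
None
```

The bottle is standing upright in the empty well of the medicine box and the lid is latched shut again. I handed in at about 34 s of the 72 s allowed.

- **Opening:** I pressed the pad once, down to its stop (about 34 N), and the lid sprang open.
- **Bottle:** I could not stand it in the well directly because the arm could not reach the tilted pose needed there. Instead I stood it upright on the table, took it again by the cap from above and lowered it into the right-hand well. It touched the floor at the expected height with about 6 N, and it was still upright after I let go.
- **Closing:** I swung the lid down from behind and pressed it to its stop (about 27 N).

**Last checks:** the lid had stayed down for about 2.5 s, with the pad in the same image position as at the start. The jar, cup and meter showed no change in the before and after pictures. The pictures of the lid did differ, which I put down to the arm's shadow. The contents of the box were last seen in place with the lid almost closed, so I could not check them after it shut.

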